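Check a desk screen's clamp screw with a T-handle, then the screen

ROBOT

A 7-joint arm with a two-finger parallel gripper is mounted at the origin on the work surface. World frame = base frame: x ahead of the robot, y to its left, z up, the work surface at z = 0. Lengths are in m, angles in rad, forces in N, time in s.
With the tool pointing down it reaches from about 0.4 to 0.85 m from the base axis. Payload 4.4 kg.
Tool frame: the origin (TCP) lies on the centre line of the jaws, within the pads' length; the fingertips stand bot.tips_ahead ahead of it and the grasp point (between the pads) lies 8 mm behind it (bot.tips_ahead is the distance from the TCP to the fingertips, in m); z points along the fingers, y is the direction in which the jaws open and shut (so a half turn about z gives the same grasp; the last joint's range is limited). The gripper opens to 94 mm and grips with 3 to 60 N. Pads are 16 mm wide; open, the fingers measure 119 mm over their backs; the gripper's body (75 mm by 177 mm) begins 78 mm behind the grasp point.
Start: joints at [1.245, 0.628, 0.038, 1.517, -0.027, 0.996, -0.02], TCP at [0.167, -0.628, 0.196] pointing down, gripper open.
Joint ranges: [-3.06, 3.06], [-0.37, 2.12], [-1.25, 1.32], [0.18, 2.47], [-1.1, 4.24], [0.23, 1.98], [-2.94, 2.94]. Speed limits (rad/s): [2.57, 2.57, 3.14, 3.14, 3.14, 3.14, 3.14].

INTERFACE

Orientations are given as a unit quaternion [w, x, y, z].
In Python, from rig import bot gives the robot as it stands. The module is installed in compiled form; this text tells all that it offers.
- The arm moves only by the tool send_rows, never from a script. Its argument "steps" is a list that holds one entry, the list of rows, each a list of 7 numbers: the turn, a rotation vector about the world's x, y, z in units of 180 degrees (1.0 is 180 degrees), then the shift along the world's x, y, z in units of 0.5 m (1.0 is 0.5 m), then the gripper command: -1 is fully open, 1 is shut, values between are in proportion. A call has 1 to 20 rows; each row is the pose to reach, as a shift and turn from the pose commanded when the call began, turning the shorter way round; what a row does not reach only later rows make up. A row lasts 1/12 s, in which the tool goes at most 41.7 mm and 7.16 degrees, less where a joint would pass 70% of its speed; a pose out of reach is approached as far as the arm can. A call with a number of a shift or a turn outside -1 to 1 is refused whole. A call with a gripper value outside its range is refused whole. The fingers move at their own pace and stop on an object; the grip force is fixed at half the most. Time passes only in rows, so rows that repeat a pose let the fingers close. It gives the time, the measured TCP pose, the force and the opening at its end, in the units of the state.
- bot.sense(): the state, without advancing time (a new reading comes with each control period).
- bot.capture(name): name is "side" or "top" or "wrist"; returns the picture (420x560x3 uint8, blue, green, red); there is no depth.
- bot.camera_params(name): a dict with "intrinsics" (3x3 intrinsics, pixels), "rvec" (rotation vector, rad) and "tvec" (3), from world to camera coordinates, as OpenCV has them. Camera axes: x right, y down, z forward; pixel columns grow to the right and rows downward; lengths in m; the calibration is good to about 2 mm. A picture is of the moment at which its call begins: read the wrist's pose just before it. camera_params takes no time and is no camera call; for the wrist camera it gives the pose at the moment of the call.
- bot.hand_in(): hands the job in, once; it reports no verdict.
The state is a dict: "time": time; "qpos": joint angles; "joint_velocities": joint speeds; "joint_torque": joint torques, N m; "tool_pos": TCP position; "tool_rot": TCP orientation; "wrist_force": force on the tool from outside, world axes, zero at the start; "ft_torque": the same for the moment, N m; "finger_gap": finger opening in m.
Only numpy, scipy, OpenCV 4.12 (cv2) and the standard library are available. Lean on these libraries where they do the work, as an engineer would, in place of code of your own. Each camera call takes 0.05 s, during which the arm holds its last target.

TASK

Check the clamp screw of the low desk screen: push on its T-handle in the tightening direction (clockwise seen from above), take up the play, build up to about 0.7 N m and hold that for two seconds; the screw itself must not turn, and it gives way at 1 N m. Then let go of the handle and check that the screen holds by gently pushing one of its ends along the screen's length with about 10 N, never as much as 20 N, for about a second. Leave handle, screen and the things around it where they belong, touching nothing.

Things in the scene. Friction and masses are not known exactly. Their poses are not given: they have to be found in the camera images.
- foot: Fixed steel foot of the desk screen, bolted to the counter: base plate 200 (x) x 160 (y) x 12 mm, its middle 10 mm to +x of the origin. Origin on the counter surface, z up; the screen stands at x = -45 mm and runs along y; the clamp screw's axis is vertical at x = +50 mm, y = 0. A grey clamp block 56 mm wide in y and 50 mm high spans x = -32 to +78 mm; steel cheeks up to 62 mm high and 150 mm wide hold the screen.
- screen: Low aluminium-framed desk screen with a dark inset, 21 mm thick (x), 260 mm long (y), upright, from 14 mm to 150 mm above the counter. Origin at the middle of its lower edge; axes as the foot's. It sits in rubber-lined jaws that let it yield elastically along its length (y) by about 0.4 mm per newton pushed on its end (4 mm at 10 N) and spring back; at 20 N (8 mm) it counts as dragged out of place.
- screen_left (a point): Middle of the screen's end face on its +y end (130 mm from the middle), 104 mm above the counter.
- screen_right (a point): Middle of the screen's end face on its -y end (130 mm from the middle), 104 mm above the counter.
- screw: Clamp screw, already tight: dark round collar of 40 mm diameter, 5 mm thick, with a small lug on its rim, and a 16 mm shank. Origin on the vertical screw axis at the collar's underside, 51 mm above the counter; z up, x towards the lug. The collar is fixed on the shank at any angle, so the lug shows whether the screw turns but not where the handle will bear. Friction holds it up to about 1 N m; beyond that it turns, and even 1.5 degrees of turning spoils the check.
- screw_lug (a point): Tip of the lug on the screw's collar, 28 mm from the screw axis; it tells whether the screw has turned.
- hub: Black hub of the T-handle, six-sided, 32 mm across and 32 mm high, captive on the screw's head by a loose dog drive with play: it swings almost freely through an unknown 0.04 to 0.45 rad clockwise from where it is found, then bears on the screw; it stays where it is left. The bar is found roughly parallel to the screen (within about 32 degrees). Origin on the screw axis, 67 mm above the counter; z up, y along the unloaded T-bar.
- tbar: Crossbar of the T-handle: level steel rod, 12 mm diameter, 160 mm long along its y, centred on the screw axis (80 mm each side), its centre line 85 mm above the counter. Origin at its middle. Under load it flexes against the hub like a spring of 30 N m per rad: at 70 mm from the axis 10 N makes 0.7 N m and 1.6 mm of flex; it springs back when let go. Below its arms all is clear down to the base plate (12 mm) beyond 28 mm from the axis.
- tbar_left (a point): Centre of the end face of the T-bar on its +y side, 80 mm from the screw axis; a push here towards the bar's +x (away from the screen) tightens.
- tbar_right (a point): Centre of the end face of the T-bar on its -y side, 80 mm from the screw axis; a push here towards the bar's -x (towards the screen) tightens. Only the true lever arm counts: a finger that meets the bar askew touches it with a corner, several mm nearer to the axis or farther from it.
- mug: White mug, 76 mm diameter, 90 mm high, loose bystander; origin under its middle, handle at its +y.
- calculator: Black desk calculator, 130 x 85 x 19 mm, loose bystander; origin under its middle.
- stamp: Rubber stamp with wooden handle, base 62 x 32 mm, 76 mm high, loose bystander; origin under its middle.

How it is judged:
By the outcome, as a careful person would: the job done as asked, in the order asked, and still so for the second after the job is handed in, with the robot touching nothing.
It also fails if it takes over 70 s, if anything falls off the work surface, if the arm or the gripper's body presses on something with over 40 N, if the wrist force passes 120 N, or if a joint passes its speed limit or range.

## Working session

There is one attempt and no reset: what is moved stays moved. The work goes in short steps, Python scripts to look and compute and a tool call to move; the robot and the scene stay as the last step left them, time stands still between calls to the robot, and variables do not carry over. Pictures are saved under pics/ and viewed, and the job is handed in when it is done.

Besides the shell and the picture viewer there is one more tool, called after ">>>" as name(argument=value, ...) on one line, values as JSON. send_rows: Moves the arm, as the interface text tells. Shifts and turns lie within -1 to 1; 1 stands for 0.5 m of shift or 180 degrees of turn. Its arguments: {"type":"object","properties":{"steps":{"type":"array","items":{"type":"array","items":{"type":"array","items":{"type":"number","minimum":-1,"maximum":1}}}}},"required":["steps"]}

```bash
ls; mkdir -p pics
python3 - <<'E'
from rig import bot
import cv2
s=bot.sense()
for k,v in s.items(): print(k,v)
print(bot.tips_ahead)
for n in ("side","top"):
    cv2.imwrite(f"pics/{n}0.png",bot.capture(n)); print(n,bot.camera_params(n))
E
```

```text
pics
time 0.0
qpos [ 1.24524478  0.6293212   0.03845192  1.51829839 -0.02697428  0.99631675
 -0.02000205]
joint_velocities [ 1.20674190e-03 -1.88956660e-04 -2.52519702e-04 -7.74574567e-04
 -7.08752529e-04 -1.24875334e-03  4.93825497e-05]
joint_torque [ 1.77183316e-03 -5.49714661e+01  1.14324946e+00 -1.86624187e+01
 -5.24565275e-02  2.37854017e-02  1.17789491e-04]
tool_pos [ 0.16679348 -0.62755887  0.19539276]
tool_rot [-9.01551427e-04  9.91577224e-01  1.29513616e-01 -1.42404476e-04]
wrist_force [0.02285162 0.03150859 0.38984172]
ft_torque [-0.04337663  0.00921204 -0.03128059]
finger_gap 0.09388687944584163
0.011
side {'intrinsics': array([[443.42129608,   0.        , 276.84268047],
       [  0.        , 443.42129608, 208.73884295],
       [  0.        ,   0.        ,   1.        ]]), 'rvec': array([ 0.90890617, -2.35762438,  1.18864996]), 'tvec': array([0.46021677, 0.29042881, 0.76433764])}
top {'intrinsics': array([[474.96117316,   0.        , 274.5330179 ],
       [  0.        , 474.96117316, 210.25141046],
       [  0.        ,   0.        ,   1.        ]]), 'rvec': array([ 2.11841156, -2.1300919 ,  0.15412069]), 'tvec': array([0.0771935 , 0.57041584, 1.20268404])}
```

View pics/side0.png

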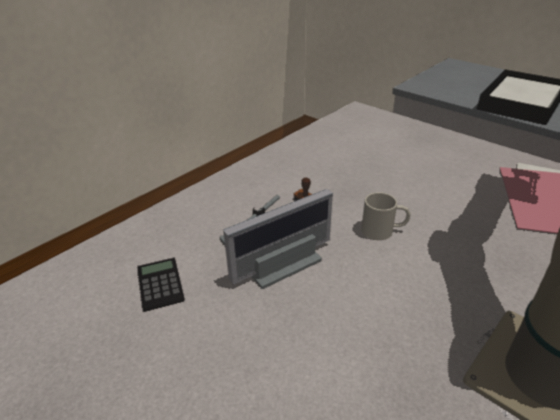

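View pics/top0.png

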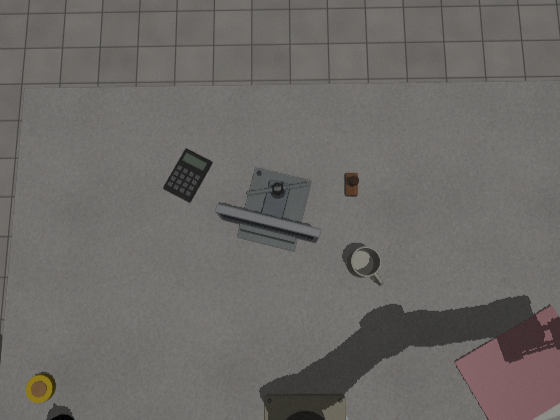

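The side view shows the screen at about (280,237), with the T-bar behind it. In the top view the foot is at about (275,208), the hub at (278,188), the mug at (364,262), the stamp at (352,184) and the calculator at (188,175). I'll zoom in next.

```bash
cat > h.py <<'E'
import numpy as np,cv2
def ray(cp,uv):
    R=cv2.Rodrigues(np.array(cp["rvec"]))[0];t=np.array(cp["tvec"]).ravel()
    K=np.array(cp["intrinsics"])
    d=R.T@np.linalg.inv(K)@np.array([uv[0],uv[1],1.]); return -R.T@t,d
def onz(cp,uv,z):
    o,d=ray(cp,uv); return o+d*(z-o[2])/d[2]
def proj(cp,P):
    return cv2.projectPoints(np.array(P,float).reshape(-1,3),np.array(cp["rvec"]),np.array(cp["tvec"]),np.array(cp["intrinsics"]),None)[0].reshape(-1,2)
def pose(p,psi):
    c,s=np.cos(psi),np.sin(psi);R=np.array([[c,-s,0],[s,c,0],[0,0,1]])
    return lambda q:np.array(q,float)@R.T+p
E
python3 - <<'E'
import cv2
a=cv2.imread("pics/top0.png")[140:265,200:335]
a=cv2.resize(a,None,fx=5.5,fy=4.8*5.5/5.5*0+5.5,interpolation=cv2.INTER_CUBIC)[:600]
a=cv2.convertScaleAbs(a,alpha=1.7)
cv2.imwrite("pics/topz.png",cv2.resize(a,None,fx=.85,fy=.85))
a=cv2.imread("pics/side0.png")[165:290,205:360]
cv2.imwrite("pics/sidez.png",cv2.convertScaleAbs(cv2.resize(a,None,fx=4.8,fy=4.8,interpolation=cv2.INTER_CUBIC),alpha=1.7))
E
```

```text
(no output)
```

View pics/topz.png

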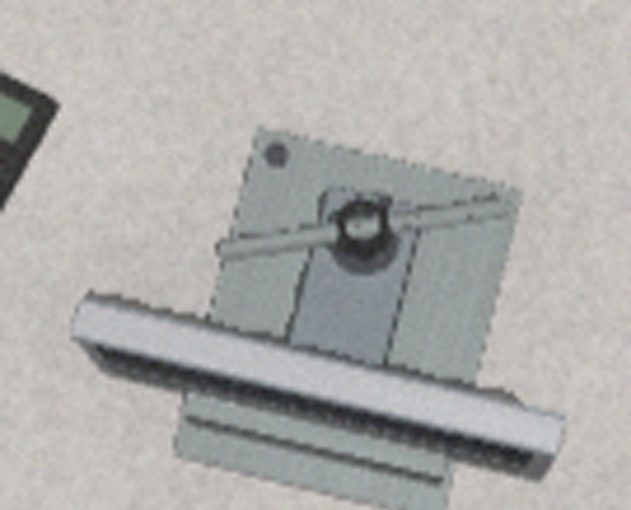

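View pics/sidez.png

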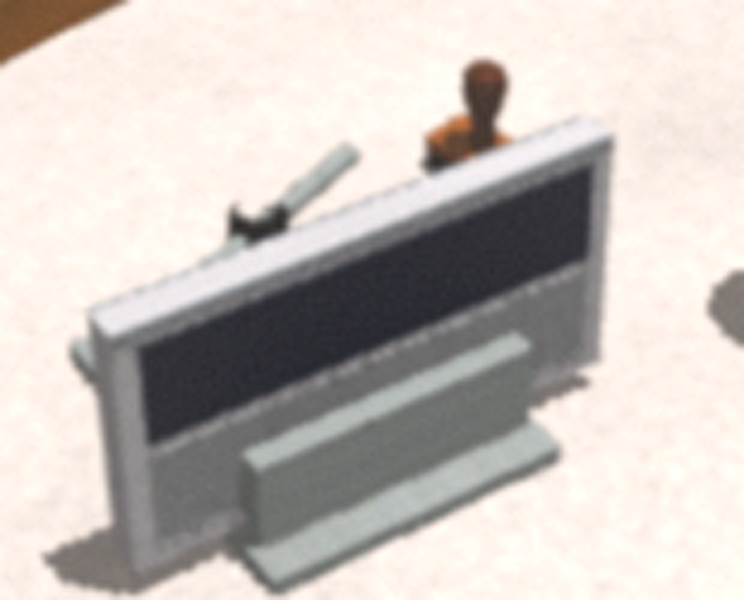

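Run:
```python
from rig import bot
from h import *
cp=bot.camera_params("top"); f=lambda u,v:(200+u/4.675-.0,140+v/4.675)
for n,u,v,z in [("plate far L",258,127,.012),("plate far R",521,187,.012),("plate near L",174,455,.012),
 ("scr far L",92,291,.15),("scr near L",74,335,.15),("scr far R",565,417,.15),("scr near R",555,456,.15),
 ("bar L",218,249,.085),("bar R",512,203,.085),("hub",363,223,.091),("calc",58,105,.019)]:
    print(n,onz(cp,f(u,v),z).round(4))
for n,u,v,z in [("stamp",352,180,.07),("stampbase",352,190,.01),("mugrim",366,259,.09),("mughandle",381,283,.06)]:
    print(n,onz(cp,(u,v),z).round(4))
cp=bot.camera_params("side"); f=lambda u,v:(205+u/4.8,165+v/4.8)
for n,u,v,z in [("bar R end",352,152,.085),("bar L end",80,352,.085),("scr nearL",105,338,.15),("scr near R",612,142,.15),("scr farL",90,310,.15),("scr farR",585,118,.15)]:
    print(n,onz(cp,f(u,v),z).round(4))
```

```text
plate far L [0.6978 0.1278 0.012 ]
plate far R [ 0.6602 -0.0265  0.012 ]
plate near L [0.5038 0.1756 0.012 ]
scr far L [0.5745 0.2052 0.15  ]
scr near L [0.5513 0.2141 0.15  ]
scr far R [ 0.5069 -0.039   0.15  ]
scr near R [ 0.4868 -0.0335  0.15  ]
bar L [0.6096 0.145  0.085 ]
bar R [ 0.6341 -0.0172  0.085 ]
hub [0.6222 0.0649 0.091 ]
calc [0.7105 0.2452 0.019 ]
stamp [ 0.6457 -0.1287  0.07  ]
stampbase [ 0.6317 -0.1365  0.01  ]
mugrim [ 0.439  -0.1544  0.09  ]
mughandle [ 0.3801 -0.1951  0.06  ]
bar R end [ 0.6322 -0.0136  0.085 ]
bar L end [0.6171 0.1825 0.085 ]
scr nearL [0.5528 0.2179 0.15  ]
scr near R [ 0.484  -0.0279  0.15  ]
scr farL [0.5709 0.2099 0.15  ]
scr farR [ 0.5052 -0.0355  0.15  ]
```

The screw axis is at about (0.622, 0.065), the foot yaw is about -15° and the bar yaw about +8.6°. The screen-to-screw distance comes out consistent at about 95 mm. I'll move over the area and look with the wrist camera.

>>> send_rows(steps=[[[0, 0, 0.1, 0.1, 0.1, 0.3, 1], [0, 0, 0.333, 0.66, 0.86, 0.36, 1], [0, 0, 0.333, 0.66, 0.86, 0.36, 1], [0, 0, 0.333, 0.66, 0.86, 0.36, 1], [0, 0, 0.333, 0.66, 0.86, 0.36, 1], [0, 0, 0.333, 0.66, 0.86, 0.36, 1], [0, 0, 0.333, 0.66, 0.86, 0.36, 1], [0, 0, 0.333, 0.66, 0.86, 0.36, 1], [0, 0, 0.333, 0.66, 0.86, 0.36, 1], [0, 0, 0.333, 0.66, 0.86, 0.36, 1], [0, 0, 0.333, 0.66, 0.86, 0.36, 1], [0, 0, 0.333, 0.66, 0.86, 0.36, 1], [0, 0, 0.333, 0.66, 0.86, 0.36, 1], [0, 0, 0.333, 0.66, 0.86, 0.36, 1], [0, 0, 0.333, 0.66, 0.86, 0.36, 1], [0, 0, 0.333, 0.66, 0.86, 0.36, 1], [0, 0, 0.333, 0.66, 0.86, 0.36, 1], [0, 0, 0.333, 0.66, 0.86, 0.36, 1]]])

```text
time: 1.6
tool_pos: [0.4957, -0.2, 0.3755]
tool_rot: [-0.0, 0.795, 0.606, -0.001]
wrist_force: [0.0, -1.3, 0.1]
finger_gap: 0.0002
```

```bash
cat > st.py <<'E'
from rig import bot
import numpy as np
from scipy.spatial.transform import Rotation as Ro
def st():
    s=bot.sense(); q=s["tool_rot"]; R=Ro.from_quat([q[1],q[2],q[3],q[0]]).as_matrix()
    print("t",round(s["time"],2),"p",s["tool_pos"].round(5),"F",s["wrist_force"].round(2),"M",s["ft_torque"].round(3),"gap",round(s["finger_gap"],4),"tooly deg",round(np.degrees(np.arctan2(R[1,1],R[0,1])),2),"z",R[:,2].round(4),"q",s["qpos"].round(2))
    return s
E
python3 - <<'E'
from st import *; import cv2
st()
print(bot.camera_params("wrist"))
cv2.imwrite("pics/w1.png",bot.capture("wrist"))
E
```

```text
t 1.6 p [ 0.49567 -0.19996  0.37554] F [ 0.02 -1.34  0.09] M [-0.035 -0.054  0.003] gap 0.0002 tooly deg -15.34 z [-1.9e-03 -5.0e-04 -1.0e+00] q [ 0.59  0.32 -0.37  1.55  0.12  1.3  -0.06]
{'intrinsics': array([[338.68125775,   0.        , 280.99771145],
       [  0.        , 338.68125775, 211.25746631],
       [  0.        ,   0.        ,   1.        ]]), 'rvec': array([-2.8587367 ,  0.3850873 ,  0.05336917]), 'tvec': array([-0.52964371, -0.13238565,  0.55019923])}
```

View pics/w1.png

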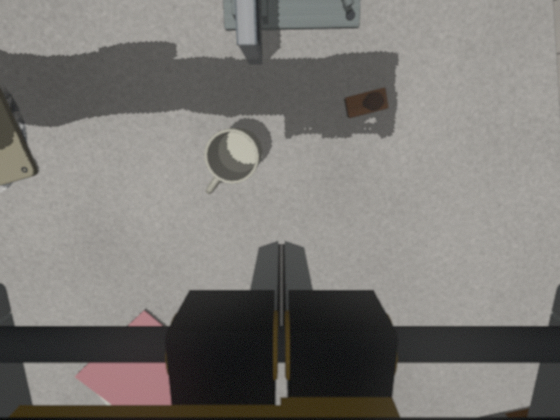

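The wrist view looks towards +y: mug at (232,155), stamp at (370,100), right end of the screen at (245,25). I'm moving on above the handle's right arm.

>>> send_rows(steps=[[[0, 0, 0, 0.15, 0.1, 0, 1], [0, 0, 0, 0.29, 0.24, -0.15, 1], [0, 0, 0, 0.29, 0.24, -0.15, 1], [0, 0, 0, 0.29, 0.24, -0.15, 1], [0, 0, 0, 0.29, 0.24, -0.15, 1], [0, 0, 0, 0.29, 0.24, -0.15, 1], [0, 0, 0, 0.29, 0.24, -0.15, 1], [0, 0, 0, 0.29, 0.24, -0.15, 1], [0, 0, 0, 0.29, 0.24, -0.15, 1]]])

```text
time: 2.4
tool_pos: [0.6415, -0.0809, 0.3021]
tool_rot: [0.001, 0.795, 0.606, -0.0]
wrist_force: [-0.2, 0.2, -0.8]
finger_gap: 0.0007
```

Run:
```python
from st import *; import cv2
st()
cp=bot.camera_params("wrist"); np.save("w2.npy",cp,allow_pickle=True)
cv2.imwrite("pics/w2.png",bot.capture("wrist"))
st()
```

```text
t 2.4 p [ 0.64146 -0.08091  0.30214] F [-0.17  0.2  -0.76] M [-0.046 -0.045 -0.066] gap 0.0007 tooly deg -15.37 z [ 7.0e-04 -1.6e-03 -1.0e+00] q [ 0.3   0.56 -0.38  1.37  0.21  1.25 -0.36]
t 2.45 p [ 0.64155 -0.08077  0.30244] F [-0.16  0.18  0.65] M [-0.01  -0.078 -0.018] gap 0.0008 tooly deg -15.37 z [ 0.0013 -0.0015 -1.    ] q [ 0.3   0.56 -0.38  1.37  0.21  1.25 -0.36]
```

View pics/w2.png

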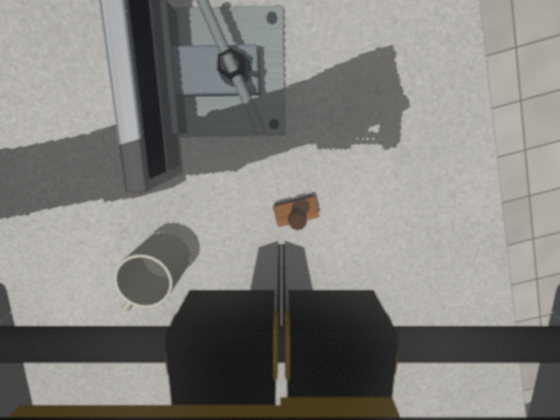

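Run:
```python
import cv2
a=cv2.imread("pics/w2.png")[0:150,170:310]
cv2.imwrite("pics/w2z.png",cv2.convertScaleAbs(cv2.resize(a,None,fx=4,fy=4,interpolation=cv2.INTER_CUBIC),alpha=1.6))
```

```text
(no output)
```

View pics/w2z.png

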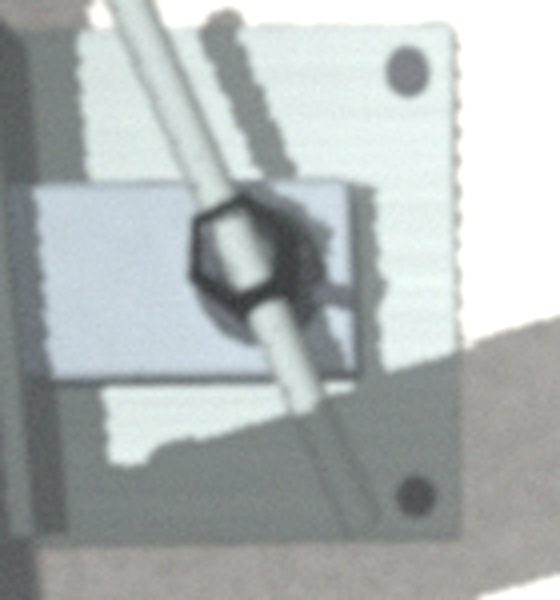

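Run:
```python
from h import *
cp=np.load("w2.npy",allow_pickle=True).item(); f=lambda u,v:(170+u/4-.4,v/4-.4)
P={n:onz(cp,f(u,v),z) for n,u,v,z in [("plR",461,537,.012),("plL",452,28,.012),("barEnd",363,520,.085),("barfar",131,0,.085),("bar hub",243,250,.085),("hubtop",242,256,.083),("block nearR",358,380,.05),("block L",358,183,.05)]}
for n in P: print(n,P[n].round(4))
d=P["barfar"]-P["barEnd"]; print("bar yaw",np.degrees(np.arctan2(-d[0],d[1])))
d=P["plL"]-P["plR"]; print("foot yaw",np.degrees(np.arctan2(-d[0],d[1])),np.linalg.norm(d))
u=P["barfar"]-P["barEnd"];u/=np.linalg.norm(u); print("axis from end", P["barEnd"]+.08*u)
# plate middle far edge -> screw: far edge is x=+110, screw x=50
m=(P["plL"]+P["plR"])/2; psi=np.arctan2(-d[0],d[1]); print("screw from plate",m-.06*np.array([np.cos(psi),np.sin(psi),0]))
m=(P["block nearR"]+P["block L"])/2;print("screw from block",m-.028*np.array([np.cos(psi),np.sin(psi),0]),np.linalg.norm(P["block nearR"]-P["block L"]))
```

```text
plR [ 0.6617 -0.0264  0.012 ]
plL [0.7001 0.1254 0.012 ]
barEnd [ 0.6353 -0.0115  0.085 ]
barfar [0.6136 0.134  0.085 ]
bar hub [0.6236 0.0673 0.085 ]
hubtop [0.6227 0.0663 0.083 ]
block nearR [0.6434 0.029  0.05  ]
block L [0.6591 0.0825 0.05  ]
bar yaw 8.502178931127155
foot yaw -14.192843989022052 0.1566157719579205
axis from end [0.62348398 0.06762172 0.085     ]
screw from plate [0.62277513 0.06419902 0.012     ]
screw from block [0.62411969 0.06260528 0.05      ] 0.05568590899746743
```

The screw axis is at about (0.623, 0.0655), the bar yaw is +8.5° and the foot yaw about -14.5°. The seven estimates agree within 2–3 mm. I'll push the right arm from its far side, towards -x. First I'll set the tool yaw square to the world and descend beyond the bar.

>>> send_rows(steps=[[[0, 0, 0.085, 0.061, 0.156, 0, 1], [0, 0, 0.085, 0.061, 0.156, 0, 1], [0, 0, 0.085, 0.061, 0.156, -0.05, 1], [0, 0, 0.085, 0.061, 0.156, -0.31, 1], [0, 0, 0.085, 0.061, 0.156, -0.31, 1], [0, 0, 0.085, 0.061, 0.156, -0.31, 1], [0, 0, 0.085, 0.061, 0.156, -0.31, 1], [0, 0, 0.085, 0.061, 0.156, -0.31, 1], [0, 0, 0.085, 0.061, 0.156, -0.31, 1], [0, 0, 0.085, 0.061, 0.156, -0.31, 1]]])

```text
time: 3.28
tool_pos: [0.6749, -0.0003, 0.1499]
tool_rot: [0.002, 0.707, 0.708, 0.002]
wrist_force: [0.8, 0.8, 0.2]
finger_gap: 0.0008
```

Run:
```python
from st import *; import cv2
st()
cp=bot.camera_params("wrist"); np.save("w3.npy",cp,allow_pickle=True)
cv2.imwrite("pics/w3.png",bot.capture("wrist"))
st()
```

```text
t 3.28 p [ 6.7488e-01 -3.4000e-04  1.4995e-01] F [0.75 0.82 0.16] M [-0.05  -0.078  0.02 ] gap 0.0008 tooly deg 0.07 z [ 5.9e-03  3.0e-04 -1.0e+00] q [ 0.19  0.74 -0.41  1.49  0.33  0.98 -0.31]
t 3.33 p [ 6.7478e-01 -2.5000e-04  1.4986e-01] F [-0.89 -0.87  0.82] M [-0.041 -0.119  0.009] gap 0.0002 tooly deg 0.08 z [ 5.8e-03  3.0e-04 -1.0e+00] q [ 0.19  0.74 -0.41  1.49  0.33  0.98 -0.31]
```

View pics/w3.png

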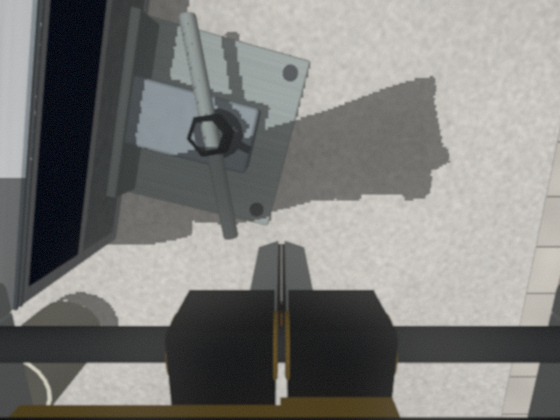

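The wrist view shows the whole bar, with its ends at about (188,14) and (231,238) and the hub at (211,133). The fingers (at 281,245) are clear on the far side.

Run:
```python
from h import *
cp=np.load("w3.npy",allow_pickle=True).item()
a=cv2.imread("pics/w3.png")
cv2.imwrite("pics/w3z.png",cv2.convertScaleAbs(cv2.resize(a[0:250,150:300],None,fx=2.4,fy=2.4,interpolation=cv2.INTER_CUBIC),alpha=1.6))
P=[onz(cp,p,.085) for p in [(188,15),(231,237),(211,133)]]
d=P[0]-P[1];print(np.array(P).round(4),np.linalg.norm(d),np.degrees(np.arctan2(-d[0],d[1])),(P[0]+P[1])/2)
print(onz(cp,(247,149),.0535))
```

```text
[[ 0.6123  0.1436  0.085 ]
 [ 0.6354 -0.0139  0.085 ]
 [ 0.6237  0.0663  0.085 ]] 0.15919104637501674 8.33991717147799 [0.6238436  0.06481731 0.085     ]
[0.64679199 0.05234087 0.0535    ]
```

View pics/w3z.png

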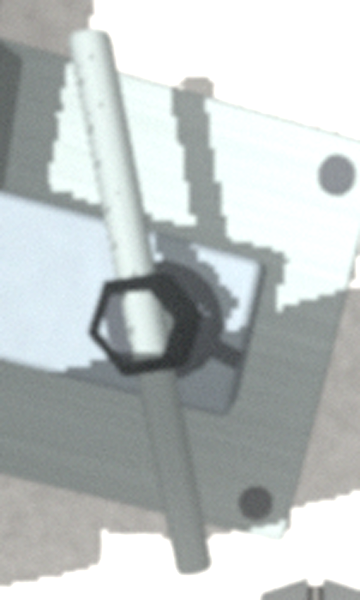

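>>> send_rows(steps=[[[0, 0, 0, 0, -0.008, -0.06, 1], [0, 0, 0, 0, -0.008, -0.132, 1], [0, 0, 0, 0, -0.008, -0.132, 1], [0, 0, 0, 0, -0.008, -0.132, 1], [0, 0, 0, -0.01, -0.008, -0.132, 1], [0, 0, 0, -0.02, -0.008, -0.132, 1], [0, 0, 0, -0.02, -0.008, -0.132, 1], [0, 0, 0, -0.02, -0.008, -0.132, 1]]])

```text
time: 4.0
tool_pos: [0.6632, -0.0041, 0.0821]
tool_rot: [0.001, 0.706, 0.708, 0.001]
wrist_force: [0.1, 0.1, 0.0]
finger_gap: 0.0006
```

Run:
```python
from st import *; import cv2
st()
cv2.imwrite("pics/w4.png",bot.capture("wrist"))
st()
```

```text
t 4.0 p [ 0.66319 -0.0041   0.08215] F [0.12 0.09 0.03] M [ 0.009 -0.122  0.05 ] gap 0.0006 tooly deg 0.13 z [ 0.0025 -0.     -1.    ] q [ 0.18  0.8  -0.38  1.57  0.37  0.84 -0.34]
t 4.05 p [ 0.66325 -0.00415  0.08177] F [-0.06 -0.1  -1.16] M [-0.015 -0.1   -0.059] gap 0.0004 tooly deg 0.13 z [ 0.0023 -0.     -1.    ] q [ 0.18  0.8  -0.38  1.57  0.37  0.84 -0.34]
```

View pics/w4.png

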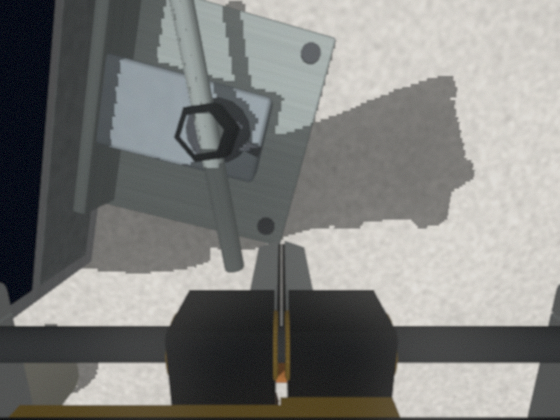

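The bar's right end is at (233,268), still 10 mm or so in front of the finger. Sweeping in small steps.

>>> send_rows(steps=[[[0, 0, 0, -0.003, 0, 0, 1], [0, 0, 0, -0.006, 0, 0, 1], [0, 0, 0, -0.009, 0, 0, 1], [0, 0, 0, -0.012, 0, 0, 1], [0, 0, 0, -0.015, 0, 0, 1], [0, 0, 0, -0.015, 0, 0, 1]]])

```text
time: 4.55
tool_pos: [0.6546, -0.0042, 0.0802]
tool_rot: [-0.0, 0.706, 0.708, -0.0]
wrist_force: [-0.1, -0.2, 0.3]
finger_gap: 0.0007
```

```bash
python3 -c "
from st import *
st()"
```

```text
t 4.55 p [ 0.65458 -0.00421  0.08019] F [-0.12 -0.17  0.26] M [-0.017 -0.09   0.021] gap 0.0007 tooly deg 0.13 z [-5.e-04 -0.e+00 -1.e+00] q [ 0.18  0.79 -0.38  1.6   0.37  0.83 -0.35]
```

>>> send_rows(steps=[[[0, 0, 0, -0.001, 0, 0, 1], [0, 0, 0, -0.002, 0, 0, 1], [0, 0, 0, -0.003, 0, 0, 1]]])

```text
time: 4.8
tool_pos: [0.6535, -0.0042, 0.0803]
tool_rot: [-0.0, 0.706, 0.708, 0.0]
wrist_force: [-0.2, 0.4, -0.8]
finger_gap: 0.0012
```

```bash
python3 -c "
from st import *
st()"
```

```text
t 4.8 p [ 0.65351 -0.0042   0.08025] F [-0.18  0.44 -0.75] M [-0.043 -0.061 -0.033] gap 0.0012 tooly deg 0.12 z [ 0.e+00  1.e-04 -1.e+00] q [ 0.18  0.79 -0.38  1.6   0.37  0.82 -0.35]
```

>>> send_rows(steps=[[[0, 0, 0, -0.001, 0, 0, 1], [0, 0, 0, -0.002, 0, 0, 1], [0, 0, 0, -0.003, 0, 0, 1]]])

```text
time: 5.05
tool_pos: [0.652, -0.0042, 0.0803]
tool_rot: [-0.0, 0.706, 0.708, 0.0]
wrist_force: [0.7, -0.8, 0.3]
finger_gap: 0.0006
```

```bash
python3 -c "
from st import *
st()"
```

```text
t 5.05 p [ 0.65198 -0.00418  0.08028] F [ 0.66 -0.78  0.26] M [-0.029 -0.106  0.019] gap 0.0006 tooly deg 0.13 z [ 0.  0. -1.] q [ 0.18  0.79 -0.38  1.6   0.37  0.82 -0.35]
```

>>> send_rows(steps=[[[0, 0, 0, -0.001, 0, 0, 1], [0, 0, 0, -0.002, 0, 0, 1], [0, 0, 0, -0.003, 0, 0, 1]]])

```text
time: 5.3
tool_pos: [0.6505, -0.0042, 0.0803]
tool_rot: [-0.0, 0.706, 0.708, 0.0]
wrist_force: [0.6, -0.1, 0.5]
finger_gap: 0.0003
```

Run:
```python
from st import *; import cv2
cv2.imwrite("pics/w5.png",bot.capture("wrist"))
st()
```

```text
t 5.35 p [ 0.65036 -0.00419  0.0803 ] F [-0.42  0.29 -0.95] M [-0.053 -0.032 -0.   ] gap 0.0005 tooly deg 0.13 z [-1.e-04  0.e+00 -1.e+00] q [ 0.19  0.79 -0.38  1.61  0.37  0.82 -0.35]
```

View pics/w5.png

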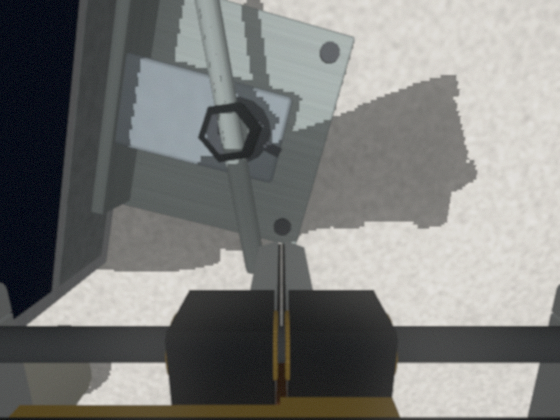

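>>> send_rows(steps=[[[0, 0, 0, -0.001, 0, 0, 1], [0, 0, 0, -0.002, 0, 0, 1], [0, 0, 0, -0.003, 0, 0, 1]]])

```text
time: 5.6
tool_pos: [0.649, -0.0042, 0.0803]
tool_rot: [0.0, 0.706, 0.708, 0.0]
wrist_force: [-0.1, -0.6, 1.1]
finger_gap: 0.0008
```

>>> send_rows(steps=[[[0, 0, 0, -0.001, 0, 0, 1], [0, 0, 0, -0.002, 0, 0, 1], [0, 0, 0, -0.003, 0, 0, 1]]])

```text
time: 5.85
tool_pos: [0.6475, -0.0042, 0.0803]
tool_rot: [0.0, 0.706, 0.708, 0.0]
wrist_force: [-0.1, 0.7, 0.9]
finger_gap: 0.0003
```

```bash
cat > barang.py <<'E'
# bar axis from edges: scan rows, find bright/edge... manual-free: print hub & use Hough
from st import *; from h import *
import sys
cp=bot.camera_params("wrist"); im=bot.capture("wrist"); cv2.imwrite("pics/%s.png"%sys.argv[1],im)
st()
c=np.array([.6237,.065,.085])
g=cv2.GaussianBlur(cv2.cvtColor(im,cv2.COLOR_BGR2GRAY),(3,3),0).astype(np.float32)
# for each angle: sum of brightness contrast inside bar vs. edges (ray-cast rectified sampling along far arm 25-75mm)
r=np.linspace(.024,.074,40)
best=[]
for a in np.radians(np.arange(-25,14,.25)):
    u=np.array([-np.sin(a),np.cos(a),0]); n=np.array([np.cos(a),np.sin(a),0])
    def samp(off):
        q=proj(cp,c+r[:,None]*u+off*n).astype(np.float32)
        return cv2.remap(g,q[:,:1],q[:,1:],cv2.INTER_LINEAR)
    e=np.mean(np.abs(samp(.0072)-samp(.0045)))+np.mean(np.abs(samp(-.0072)-samp(-.0045)))
    best.append((e,np.degrees(a)))
best.sort(reverse=True); print("bar yaw candidates",[(round(float(e),1),round(float(a),2)) for e,a in best[:5]])
E
python3 barang.py w6
```

```text
t 5.9 p [ 0.64732 -0.00418  0.08026] F [-0.74 -0.97 -0.46] M [-0.079 -0.01  -0.02 ] gap 0.0007 tooly deg 0.13 z [-2.e-04  0.e+00 -1.e+00] q [ 0.19  0.78 -0.38  1.62  0.37  0.81 -0.35]
bar yaw candidates [(53.6, 8.75), (53.3, 9.0), (52.3, 8.5), (51.8, 9.25), (49.6, 8.25)]
```

View pics/w6.png

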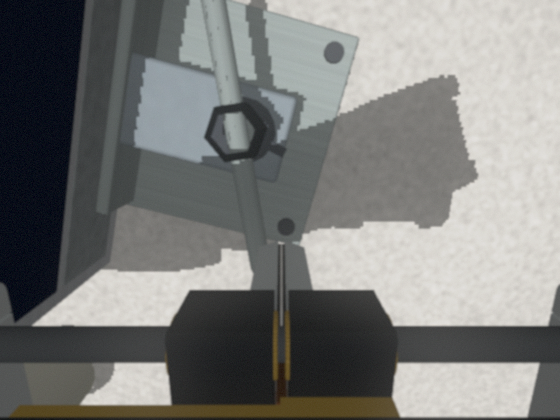

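The bar hasn't moved yet (about 8.7°), and the fingers taper at the tip. I'll continue in 1.5 mm steps.

>>> send_rows(steps=[[[0, 0, 0, -0.001, 0, 0, 1], [0, 0, 0, -0.002, 0, 0, 1], [0, 0, 0, -0.003, 0, 0, 1]]])

```text
time: 6.15
tool_pos: [0.646, -0.0042, 0.0803]
tool_rot: [-0.0, 0.706, 0.708, 0.0]
wrist_force: [1.2, -0.2, -0.2]
finger_gap: 0.0004
```

>>> send_rows(steps=[[[0, 0, 0, -0.001, 0, 0, 1], [0, 0, 0, -0.002, 0, 0, 1], [0, 0, 0, -0.003, 0, 0, 1]]])

```text
time: 6.4
tool_pos: [0.6444, -0.0042, 0.0803]
tool_rot: [-0.0, 0.706, 0.708, 0.0]
wrist_force: [-0.8, 0.3, -0.8]
finger_gap: 0.0006
```

```bash
cat > hb.py <<'E'
# bar angle from Hough segments cast on the bar's centre plane
from st import *; from h import *
import sys
def barang(name):
    cp=bot.camera_params("wrist"); im=bot.capture("wrist"); cv2.imwrite("pics/%s.png"%name,im)
    st()
    g=cv2.cvtColor(im,cv2.COLOR_BGR2GRAY)
    e=cv2.Canny(cv2.GaussianBlur(g,(3,3),0),25,70)
    L=cv2.HoughLinesP(e,1,np.pi/720,22,minLineLength=40,maxLineGap=6)
    c=np.array([.6237,.065])
    for x1,y1,x2,y2 in L[:,0]:
        A=onz(cp,(x1,y1),.085)[:2];B=onz(cp,(x2,y2),.085)[:2]
        if B[1]<A[1]:A,B=B,A
        d=(B-A)/np.linalg.norm(B-A); off=d[1]*(A-c)[0]-d[0]*(A-c)[1]
        if abs(abs(off)-.006)<.0025 and abs(d[0])<.6: print("edge yaw %.2f off %.1f mm, along %.0f..%.0f"%(np.degrees(np.arctan2(-d[0],d[1])),off*1e3,(A-c)@d*1e3,(B-c)@d*1e3))
barang(sys.argv[1])
E
python3 hb.py w7
```

```text
t 6.45 p [ 0.64434 -0.00417  0.08027] F [-0.01  0.13 -0.22] M [-0.048 -0.11  -0.019] gap 0.0005 tooly deg 0.12 z [-1.e-04  0.e+00 -1.e+00] q [ 0.19  0.78 -0.38  1.63  0.37  0.81 -0.35]
edge yaw 8.48 off -6.7 mm, along 15..64
edge yaw 7.36 off -5.6 mm, along 38..60
edge yaw 8.51 off 6.0 mm, along -59..-27
edge yaw 8.38 off 5.5 mm, along 28..62
```

>>> send_rows(steps=[[[0, 0, 0, -0.001, 0, 0, 1], [0, 0, 0, -0.002, 0, 0, 1], [0, 0, 0, -0.003, 0, 0, 1]]])

```text
time: 6.7
tool_pos: [0.643, -0.0042, 0.0803]
tool_rot: [0.0, 0.706, 0.708, 0.0]
wrist_force: [0.1, 0.3, -0.0]
finger_gap: 0.0008
```

>>> send_rows(steps=[[[0, 0, 0, -0.001, 0, 0, 1], [0, 0, 0, -0.002, 0, 0, 1], [0, 0, 0, -0.003, 0, 0, 1]]])

```text
time: 6.95
tool_pos: [0.6416, -0.0042, 0.0803]
tool_rot: [0.0, 0.706, 0.708, 0.0]
wrist_force: [-0.7, -0.1, 0.2]
finger_gap: 0.0011
```

```bash
python3 hb.py w8
```

```text
t 7.0 p [ 0.64146 -0.00425  0.08032] F [-0.36 -0.89  0.38] M [-0.083 -0.129  0.044] gap 0.0005 tooly deg 0.12 z [ 1.e-04 -0.e+00 -1.e+00] q [ 0.19  0.78 -0.38  1.64  0.37  0.8  -0.35]
edge yaw 8.97 off 4.2 mm, along 15..59
edge yaw 7.90 off 6.2 mm, along -54..-27
edge yaw 7.80 off -6.6 mm, along 15..63
edge yaw 7.36 off 5.3 mm, along 28..60
edge yaw 7.41 off -7.4 mm, along 32..64
```

View pics/w8.png

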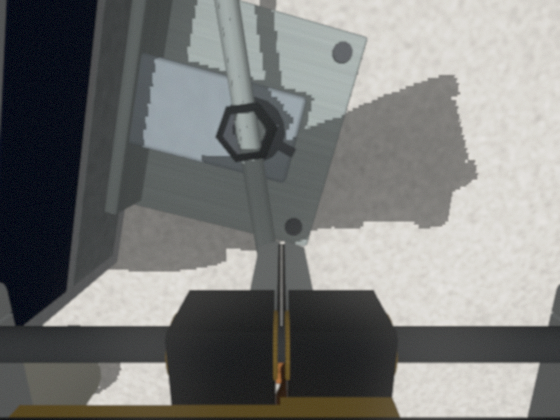

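Run:
```python
from rig import bot
from h import *
cp=bot.camera_params("wrist"); s=bot.sense(); p=np.array(s["tool_pos"])
o,_=ray(cp,(280,210)); print("cam",o.round(4))
for dz in (-.011,0,.008,.03): print(dz,[proj(cp,p+[dx,dy,dz]).round(0).tolist()[0] for dx in(-.0125,0,.0125) for dy in (-.008,.008)])
print("tip corner world z=.069",onz(cp,(262,245),.069)-p,onz(cp,(303,245),.069)-p)
a=cv2.imread("pics/w8.png")[180:340,180:380]
cv2.imwrite("pics/w8z.png",cv2.convertScaleAbs(cv2.resize(a,None,fx=3.7,fy=3.7,interpolation=cv2.INTER_CUBIC),alpha=2))
```

```text
cam [0.6411 0.0702 0.2695]
-0.011 [[262.0, 256.0], [261.0, 232.0], [281.0, 256.0], [281.0, 232.0], [301.0, 257.0], [302.0, 233.0]]
0 [[261.0, 263.0], [260.0, 238.0], [281.0, 264.0], [282.0, 238.0], [302.0, 264.0], [303.0, 238.0]]
0.008 [[260.0, 269.0], [259.0, 243.0], [281.0, 269.0], [282.0, 243.0], [303.0, 269.0], [304.0, 243.0]]
0.03 [[257.0, 287.0], [257.0, 258.0], [282.0, 287.0], [282.0, 258.0], [306.0, 287.0], [306.0, 258.0]]
tip corner world z=.069 [-0.01224048 -0.0004074  -0.01131579] [ 0.01353449 -0.00035713 -0.01131579]
```

View pics/w8z.png

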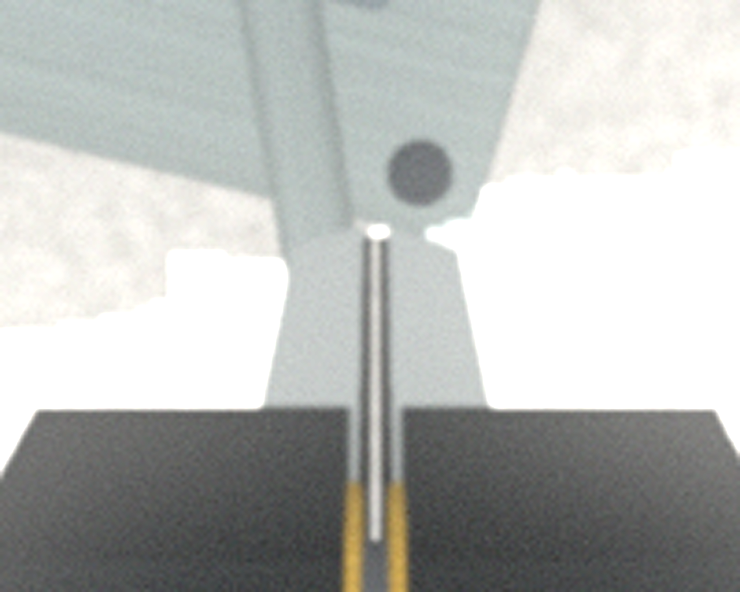

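Run:
```python
from rig import bot
from h import *
a=bot.capture("side"); cv2.imwrite("pics/s9.png",a)
cp=bot.camera_params("side");p=np.array(bot.sense()["tool_pos"]); print(proj(cp,[p,p-[0,0,.011],p+[0,0,.011]]))
a=a[60:260,160:420]
cv2.imwrite("pics/s9z.png",cv2.convertScaleAbs(cv2.resize(a,None,fx=3,fy=3,interpolation=cv2.INTER_CUBIC),alpha=1.7))
```

```text
[[272.94307484 198.47952433]
 [273.05698449 202.17941416]
 [272.8277887  194.73492512]]
```

View pics/s9z.png

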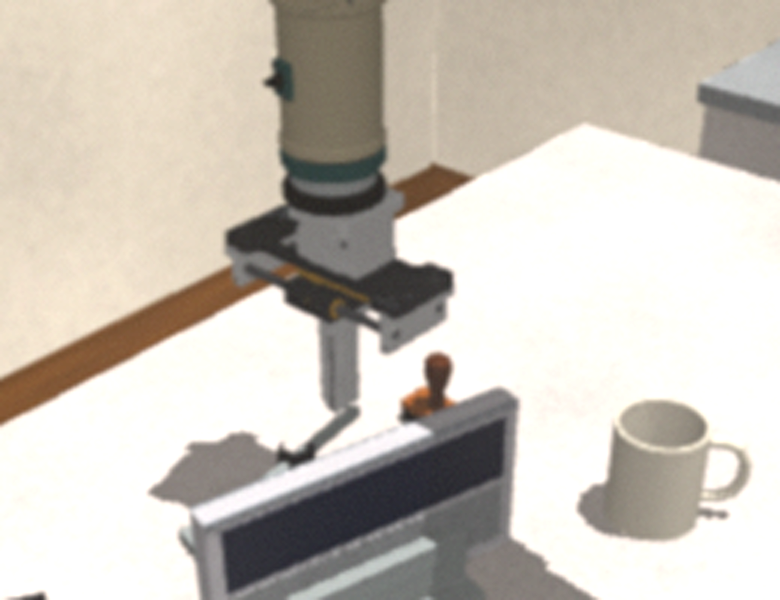

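Run:
```python
from rig import bot
from h import *
s=bot.sense();p=np.array(s["tool_pos"]);print(p)
for n in ("side","top","wrist"):
  cp=bot.camera_params(n)
  for dz in (-.011,-.003,.004,.011): print(n,dz,[proj(cp,p+[dx,dy,dz]).round(1).tolist()[0] for dx,dy in((-.0125,-.008),(-.0125,.008),(.0125,.008))])
a=cv2.imread("pics/s9.png")[165:225,235:310]
cv2.imwrite("pics/s9y.png",cv2.convertScaleAbs(cv2.resize(a,None,fx=10,fy=10,interpolation=cv2.INTER_CUBIC),alpha=1.5))
```

```text
[ 0.64150946 -0.00425327  0.08033506]
side -0.011 [[279.0, 202.7], [274.6, 205.6], [267.1, 201.7]]
side -0.003 [[279.0, 200.0], [274.5, 202.9], [267.0, 199.0]]
side 0.004 [[278.9, 197.6], [274.4, 200.5], [266.9, 196.6]]
side 0.011 [[278.9, 195.2], [274.4, 198.1], [266.8, 194.2]]
top -0.011 [[307.4, 186.7], [301.2, 186.7], [301.1, 177.4]]
top -0.003 [[307.5, 186.0], [301.3, 186.1], [301.2, 176.7]]
top 0.004 [[307.6, 185.4], [301.4, 185.5], [301.3, 176.0]]
top 0.011 [[307.8, 184.8], [301.5, 184.9], [301.4, 175.4]]
wrist -0.011 [[261.7, 256.5], [261.4, 232.5], [301.6, 232.5]]
wrist -0.003 [[261.0, 261.5], [260.7, 236.7], [302.4, 236.7]]
wrist 0.004 [[260.3, 266.2], [259.9, 240.6], [303.2, 240.7]]
wrist 0.011 [[259.6, 271.3], [259.2, 244.9], [303.9, 245.0]]
```

View pics/s9y.png

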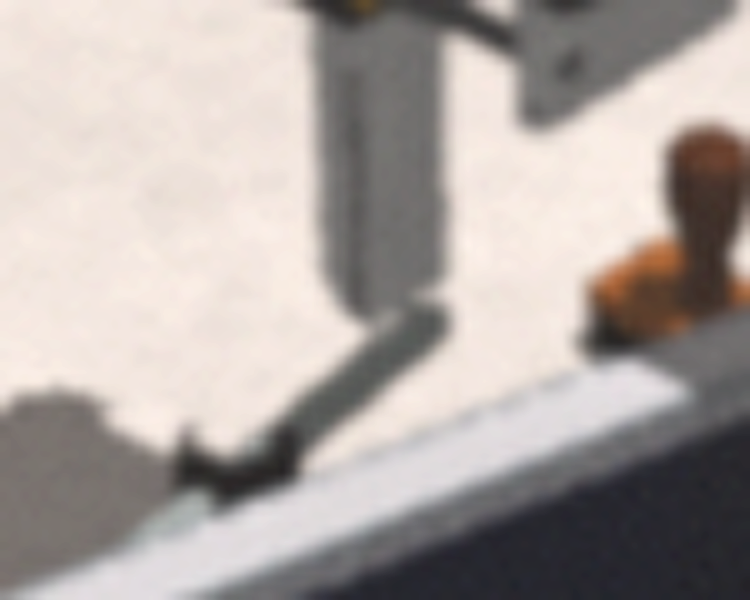

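The finger should overlap the bar here if its tip is 11 mm below the TCP, yet there's no force. The images suggest the tips sit higher than that. I'll back off clear of the bar and check the tip height in the side view.

>>> send_rows(steps=[[[0, 0, 0, 0.02, 0, 0, 1], [0, 0, 0, 0.04, -0.03, 0, 1], [0, 0, 0, 0.04, -0.09, 0, 1], [0, 0, 0, 0.04, -0.09, 0, 1], [0, 0, 0, 0.04, -0.09, 0, 1]]])

```text
time: 7.47
tool_pos: [0.6612, -0.0522, 0.0799]
tool_rot: [0.0, 0.708, 0.706, -0.001]
wrist_force: [-0.6, 0.4, 0.6]
finger_gap: 0.0007
```

Run:
```python
from st import *
from h import *
a=bot.capture("side"); s=st();p=np.array(s["tool_pos"])
cp=bot.camera_params("side")
for dz in (-.011,-.003,.004,.011): print(dz,[proj(cp,p+[dx,dy,dz]).round(1).tolist()[0] for dx,dy in((-.0125,-.008),(-.0125,.008),(.0125,.008))],proj(cp,p+[0,0,dz])[0].round(1))
a=a[165:225,240:315]
cv2.imwrite("pics/s10.png",cv2.convertScaleAbs(cv2.resize(a,None,fx=10,fy=10,interpolation=cv2.INTER_CUBIC),alpha=1.5))
```

```text
t 7.52 p [ 0.66118 -0.04976  0.08008] F [-0.28  0.89 -1.3 ] M [-0.033 -0.071 -0.018] gap 0.0007 tooly deg 0.03 z [-5.e-04  2.e-04 -1.e+00] q [ 0.25  0.8  -0.39  1.57  0.37  0.84 -0.28]
-0.011 [[285.5, 192.0], [281.2, 194.7], [273.9, 191.0]] [279.7 191.5]
-0.003 [[285.5, 189.3], [281.2, 192.0], [273.8, 188.4]] [279.6 188.9]
0.004 [[285.4, 187.0], [281.1, 189.7], [273.8, 186.1]] [279.6 186.5]
0.011 [[285.4, 184.7], [281.1, 187.3], [273.7, 183.7]] [279.5 184.2]
```

View pics/s10.png

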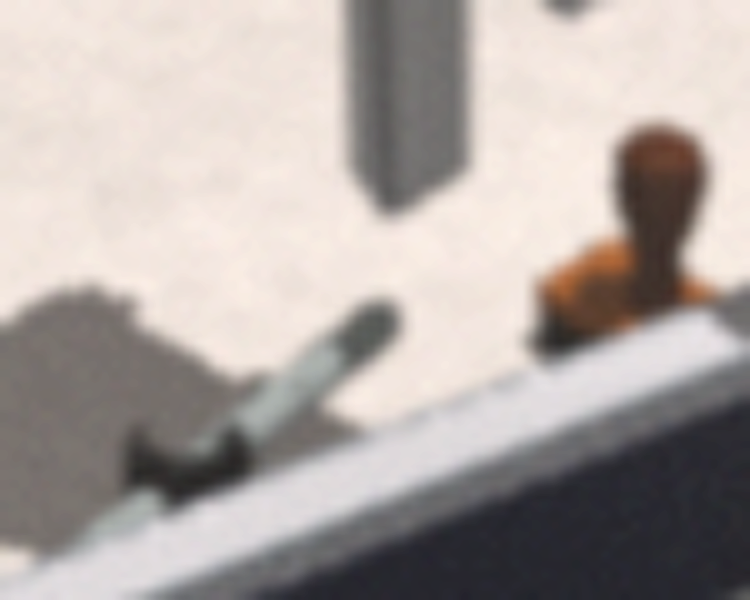

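Run:
```python
from rig import bot
print(bot.tips_ahead, [a for a in dir(bot) if not a.startswith('_')])
```

```text
0.011 ['PlanningError', 'camera_params', 'capture', 'hand_in', 'sense', 'tips_ahead']
```

Run:
```python
from rig import bot
from h import *
a=bot.capture("side")
s=bot.sense();p=np.array(s["tool_pos"])
cp=bot.camera_params("side")
for dz in (.07,.078,.086,.097,.105): print(dz,[proj(cp,p+[dx,dy,dz]).round(1).tolist()[0] for dx,dy in((-.0885,-.0375),(-.0885,.0375),(.0885,.0375))])
a=a[90:215,220:345]
cv2.imwrite("pics/s11.png",cv2.convertScaleAbs(cv2.resize(a,None,fx=4.8,fy=4.8,interpolation=cv2.INTER_CUBIC),alpha=1.6))
```

```text
0.07 [[317.1, 170.2], [296.4, 183.2], [242.3, 157.9]]
0.078 [[317.3, 167.2], [296.4, 180.2], [242.0, 155.0]]
0.086 [[317.4, 164.3], [296.4, 177.2], [241.8, 152.2]]
0.097 [[317.5, 160.2], [296.4, 173.0], [241.5, 148.2]]
0.105 [[317.6, 157.2], [296.5, 169.9], [241.3, 145.3]]
```

View pics/s11.png

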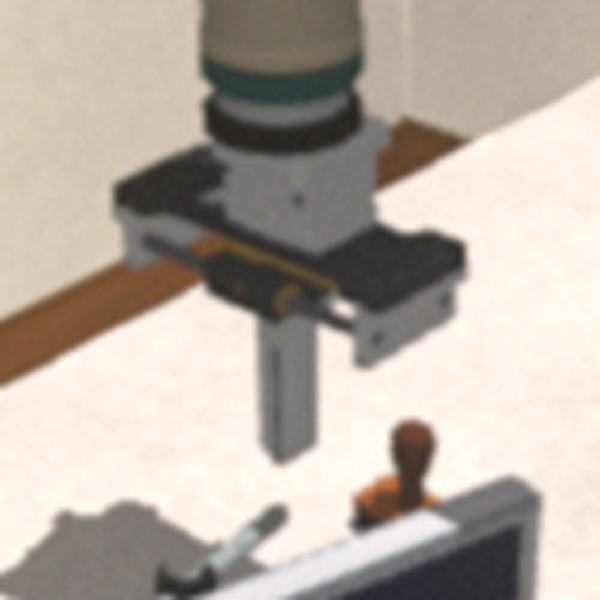

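The side and wrist views agree that the whole gripper sits about 22 mm higher than the reported TCP plus geometry implies. Tips and body are shifted alike, with the tips at about 92 mm. I'll go down 19 mm in this clear spot and recheck.

>>> send_rows(steps=[[[0, 0, 0, 0, 0, -0.019, 1], [0, 0, 0, 0, 0, -0.038, 1], [0, 0, 0, 0, 0, -0.038, 1], [0, 0, 0, 0, 0, -0.038, 1]]])

```text
time: 7.9
tool_pos: [0.6605, -0.0485, 0.06]
tool_rot: [-0.001, 0.706, 0.708, -0.001]
wrist_force: [0.3, -0.5, -0.0]
finger_gap: 0.0003
```

Run:
```python
from st import *
from h import *
a=bot.capture("side"); s=st();p=np.array(s["tool_pos"])
cp=bot.camera_params("side")
for z in (.065,.07,.075,.08): q=p.copy();q[2]=z;print(z,[proj(cp,q+[dx,dy,0]).round(1).tolist()[0] for dx,dy in((-.0125,-.008),(-.0125,.008),(.0125,.008))])
a=a[165:225,240:315]
cv2.imwrite("pics/s12.png",cv2.convertScaleAbs(cv2.resize(a,None,fx=10,fy=10,interpolation=cv2.INTER_CUBIC),alpha=1.5))
```

```text
t 7.95 p [ 0.66107 -0.04859  0.06063] F [-0.36  0.94  0.03] M [-0.043 -0.131  0.051] gap 0.0008 tooly deg 0.17 z [-1.2e-03  3.0e-04 -1.0e+00] q [ 0.25  0.83 -0.38  1.58  0.39  0.81 -0.29]
0.065 [[285.2, 193.5], [281.0, 196.2], [273.7, 192.6]]
0.07 [[285.2, 191.9], [280.9, 194.6], [273.6, 190.9]]
0.075 [[285.2, 190.2], [280.9, 192.9], [273.6, 189.3]]
0.08 [[285.2, 188.6], [280.9, 191.3], [273.5, 187.6]]
```

View pics/s12.png

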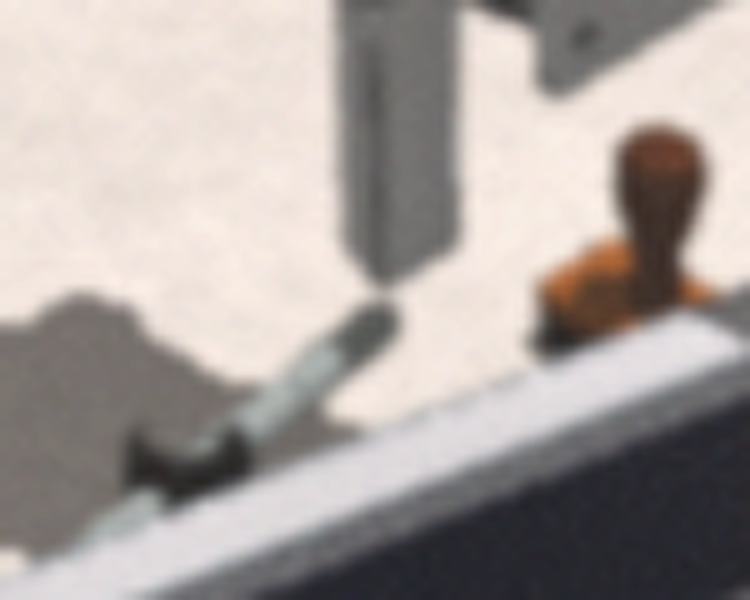

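The tip is now at about 74 mm, so it overlaps the bar (79–91 mm), and x and y agree with the readings. Sliding back to y = -0.004 and sweeping again.

>>> send_rows(steps=[[[0, 0, 0, 0.006, 0.04, 0, 1], [0, 0, 0, 0.006, 0.089, 0, 1], [0, 0, 0, 0.006, 0.089, 0, 1], [0, 0, 0, 0, 0.089, 0, 1], [0, 0, 0, -0.003, 0.089, 0, 1], [0, 0, 0, -0.003, 0.089, 0, 1], [0, 0, 0, -0.003, 0.089, 0, 1]]])

```text
time: 8.53
tool_pos: [0.6599, -0.0063, 0.0613]
tool_rot: [0.0, 0.707, 0.707, -0.0]
wrist_force: [-0.0, -0.7, 0.7]
finger_gap: 0.0005
```

```bash
python3 hb.py w13
```

```text
t 8.58 p [ 0.66003 -0.00611  0.06132] F [ 0.61  0.55 -0.35] M [-0.04  -0.044  0.004] gap 0.0004 tooly deg 0.03 z [ 1.e-04 -7.e-04 -1.e+00] q [ 0.18  0.82 -0.37  1.59  0.38  0.8  -0.35]
edge yaw 7.61 off -6.8 mm, along 15..55
edge yaw 7.57 off 5.6 mm, along 15..53
edge yaw 6.57 off -5.8 mm, along 33..54
edge yaw 9.27 off 3.6 mm, along 34..53
edge yaw 7.92 off 5.6 mm, along 27..54
edge yaw 8.12 off -6.7 mm, along -78..-53
edge yaw 9.13 off 4.4 mm, along 15..34
```

View pics/w13.png

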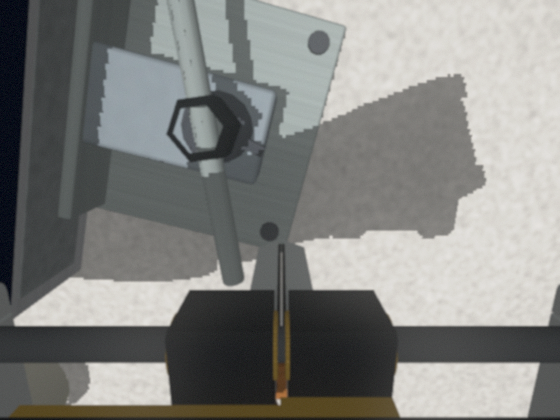

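>>> send_rows(steps=[[[0, 0, 0, -0.002, 0.004, 0, 1], [0, 0, 0, -0.004, 0.006, 0, 1], [0, 0, 0, -0.006, 0.006, 0, 1], [0, 0, 0, -0.008, 0.006, 0, 1], [0, 0, 0, -0.008, 0.006, 0, 1]]])

```text
time: 9.0
tool_pos: [0.6557, -0.0017, 0.0612]
tool_rot: [-0.0, 0.706, 0.708, -0.0]
wrist_force: [-0.2, 0.4, 0.2]
finger_gap: 0.0002
```

```bash
python3 hb.py w14
```

```text
t 9.05 p [ 0.65589 -0.00175  0.06127] F [ 0.04 -0.53 -0.06] M [-0.002 -0.068 -0.062] gap 0.0006 tooly deg 0.12 z [-1.e-04 -0.e+00 -1.e+00] q [ 0.17  0.82 -0.37  1.6   0.38  0.79 -0.36]
edge yaw 7.74 off -6.8 mm, along 15..59
edge yaw 7.83 off -6.5 mm, along -79..-52
edge yaw 8.03 off 5.9 mm, along 28..59
edge yaw 8.57 off 5.1 mm, along -66..-34
edge yaw 7.86 off -4.9 mm, along 35..58
edge yaw 7.65 off -6.5 mm, along 32..60
```

>>> send_rows(steps=[[[0, 0, 0, -0.001, 0, 0, 1], [0, 0, 0, -0.002, 0, 0, 1], [0, 0, 0, -0.003, 0, 0, 1]]])

```text
time: 9.3
tool_pos: [0.6545, -0.0017, 0.0613]
tool_rot: [-0.0, 0.706, 0.708, 0.0]
wrist_force: [0.9, 0.0, -0.0]
finger_gap: 0.0007
```

```bash
python3 hb.py w15
```

```text
t 9.35 p [ 0.65435 -0.00172  0.06125] F [-0.44 -0.28 -0.2 ] M [ 0.005 -0.135 -0.017] gap 0.0003 tooly deg 0.12 z [-1.e-04  0.e+00 -1.e+00] q [ 0.17  0.82 -0.37  1.61  0.38  0.79 -0.36]
edge yaw 8.16 off -6.6 mm, along -79..-53
edge yaw 7.37 off 5.3 mm, along 15..59
edge yaw 7.77 off -6.8 mm, along 30..60
edge yaw 7.41 off -6.1 mm, along -79..-54
```

>>> send_rows(steps=[[[0, 0, 0, -0.001, 0, 0, 1], [0, 0, 0, -0.002, 0, 0, 1], [0, 0, 0, -0.003, 0, 0, 1]]])

```text
time: 9.6
tool_pos: [0.6529, -0.0017, 0.0613]
tool_rot: [-0.0, 0.706, 0.708, -0.0]
wrist_force: [-0.4, 0.2, 0.5]
finger_gap: 0.0005
```

>>> send_rows(steps=[[[0, 0, 0, -0.001, 0, 0, 1], [0, 0, 0, -0.002, 0, 0, 1], [0, 0, 0, -0.003, 0, 0, 1]]])

```text
time: 9.85
tool_pos: [0.6516, -0.0017, 0.0613]
tool_rot: [0.0, 0.706, 0.708, 0.0]
wrist_force: [0.0, -0.4, -0.3]
finger_gap: 0.0006
```

```bash
python3 hb.py w16
```

```text
t 9.9 p [ 0.65146 -0.00181  0.06132] F [ 0.66 -0.54 -0.07] M [-0.084 -0.176  0.05 ] gap 0.0004 tooly deg 0.12 z [ 1.e-04 -1.e-04 -1.e+00] q [ 0.17  0.81 -0.37  1.62  0.38  0.78 -0.36]
edge yaw 8.11 off -5.8 mm, along 30..60
edge yaw 7.36 off 5.9 mm, along 27..58
edge yaw 6.32 off -5.7 mm, along 33..56
edge yaw 7.17 off -6.5 mm, along -79..-53
edge yaw 6.85 off -5.4 mm, along 43..60
edge yaw 7.90 off -6.2 mm, along 14..51
```

View pics/w16.png

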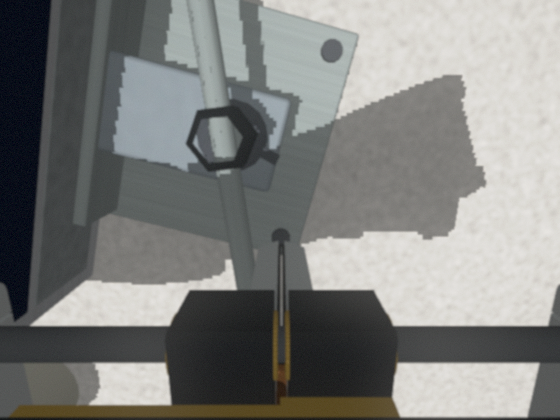

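The finger is now touching the bar near (250,255), and the yaw has just started to drop. I'll continue and watch for +x force.

>>> send_rows(steps=[[[0, 0, 0, -0.001, 0, 0, 1], [0, 0, 0, -0.002, 0, 0, 1], [0, 0, 0, -0.003, 0, 0, 1]]])

```text
time: 10.15
tool_pos: [0.65, -0.0017, 0.0613]
tool_rot: [0.0, 0.706, 0.708, 0.0]
wrist_force: [0.9, -0.1, -0.6]
finger_gap: 0.0005
```

>>> send_rows(steps=[[[0, 0, 0, -0.001, 0, 0, 1], [0, 0, 0, -0.002, 0, 0, 1], [0, 0, 0, -0.003, 0, 0, 1]]])

```text
time: 10.4
tool_pos: [0.6485, -0.0017, 0.0613]
tool_rot: [0.0, 0.706, 0.708, 0.0]
wrist_force: [-0.1, 1.3, -0.6]
finger_gap: 0.0005
```

```bash
python3 hb.py w17
```

```text
t 10.45 p [ 0.64835 -0.00171  0.06126] F [ 0.94 -1.08 -0.64] M [-0.064 -0.108 -0.028] gap 0.0003 tooly deg 0.12 z [-1.e-04  0.e+00 -1.e+00] q [ 0.18  0.81 -0.37  1.63  0.38  0.78 -0.36]
edge yaw 4.87 off -6.7 mm, along 15..60
edge yaw 5.81 off 5.2 mm, along -57..-27
edge yaw 5.90 off 6.5 mm, along 27..56
```

>>> send_rows(steps=[[[0, 0, 0, -0.001, 0, 0, 1], [0, 0, 0, -0.002, 0, 0, 1], [0, 0, 0, -0.003, 0, 0, 1]]])

```text
time: 10.7
tool_pos: [0.647, -0.0017, 0.0613]
tool_rot: [0.0, 0.706, 0.708, 0.0]
wrist_force: [0.5, -0.5, 0.3]
finger_gap: 0.0002
```

>>> send_rows(steps=[[[0, 0, 0, -0.001, 0, 0, 1], [0, 0, 0, -0.002, 0, 0, 1], [0, 0, 0, -0.003, 0, 0, 1]]])

```text
time: 10.95
tool_pos: [0.6454, -0.0017, 0.0613]
tool_rot: [-0.0, 0.706, 0.708, 0.0]
wrist_force: [-0.2, 0.8, -0.2]
finger_gap: 0.0004
```

>>> send_rows(steps=[[[0, 0, 0, -0.001, 0, 0, 1], [0, 0, 0, -0.002, 0, 0, 1], [0, 0, 0, -0.003, 0, 0, 1]]])

```text
time: 11.2
tool_pos: [0.644, -0.0017, 0.0613]
tool_rot: [-0.0, 0.706, 0.708, 0.0]
wrist_force: [0.6, -0.2, 0.4]
finger_gap: 0.0004
```

```bash
python3 hb.py w18
```

```text
t 11.25 p [ 0.64384 -0.00168  0.06126] F [ 0.07 -0.15 -0.6 ] M [-0.104 -0.161  0.048] gap 0.0003 tooly deg 0.13 z [-1.e-04  0.e+00 -1.e+00] q [ 0.18  0.8  -0.37  1.64  0.38  0.77 -0.37]
edge yaw 0.82 off 6.2 mm, along -55..-24
edge yaw 1.53 off -6.5 mm, along 28..59
edge yaw 0.44 off -5.8 mm, along 41..59
```

Each call has to be read before the next is sent, since consecutive steps could overload the screw. One at a time from here.

>>> send_rows(steps=[[[0, 0, 0, -0.001, 0, 0, 1], [0, 0, 0, -0.002, 0, 0, 1], [0, 0, 0, -0.003, 0, 0, 1]]])

```text
time: 11.5
tool_pos: [0.6425, -0.0017, 0.0613]
tool_rot: [-0.0, 0.706, 0.708, 0.0]
wrist_force: [0.4, 0.2, -0.6]
finger_gap: 0.0003
```

>>> send_rows(steps=[[[0, 0, 0, -0.001, 0, 0, 1], [0, 0, 0, -0.002, 0, 0, 1], [0, 0, 0, -0.003, 0, 0, 1]]])

```text
time: 11.75
tool_pos: [0.641, -0.0017, 0.0613]
tool_rot: [0.0, 0.706, 0.708, 0.0]
wrist_force: [0.1, -1.1, 0.1]
finger_gap: 0.0008
```

>>> send_rows(steps=[[[0, 0, 0, -0.001, 0, 0, 1], [0, 0, 0, -0.002, 0, 0, 1], [0, 0, 0, -0.003, 0, 0, 1]]])

```text
time: 12.0
tool_pos: [0.6395, -0.0017, 0.0613]
tool_rot: [0.0, 0.706, 0.708, 0.0]
wrist_force: [0.9, -0.2, 0.0]
finger_gap: 0.0003
```

>>> send_rows(steps=[[[0, 0, 0, -0.001, 0, 0, 1], [0, 0, 0, -0.002, 0, 0, 1], [0, 0, 0, -0.003, 0, 0, 1]]])

```text
time: 12.25
tool_pos: [0.638, -0.0016, 0.0613]
tool_rot: [-0.0, 0.706, 0.708, 0.0]
wrist_force: [-0.4, -1.0, 1.2]
finger_gap: 0.0001
```

>>> send_rows(steps=[[[0, 0, 0, -0.001, 0, 0, 1], [0, 0, 0, -0.002, 0, 0, 1], [0, 0, 0, -0.003, 0, 0, 1]]])

```text
time: 12.5
tool_pos: [0.6365, -0.0017, 0.0613]
tool_rot: [-0.0, 0.706, 0.708, 0.0]
wrist_force: [0.8, 0.3, 1.3]
finger_gap: 0.0008
```

```bash
python3 hb.py w19
```

```text
t 12.55 p [ 0.63632 -0.00169  0.06125] F [ 0.31 -0.13 -0.53] M [-0.109 -0.17   0.027] gap 0.0006 tooly deg 0.12 z [-2.e-04  0.e+00 -1.e+00] q [ 0.18  0.79 -0.37  1.66  0.38  0.76 -0.37]
edge yaw -5.53 off -6.4 mm, along 22..58
edge yaw -5.78 off -4.9 mm, along 37..58
edge yaw 1.01 off 6.9 mm, along 14..32
edge yaw -4.64 off 6.6 mm, along 26..60
edge yaw -4.27 off -8.0 mm, along -78..-52
edge yaw -29.00 off 6.1 mm, along -117..-89
```

>>> send_rows(steps=[[[0, 0, 0, -0.001, 0, 0, 1], [0, 0, 0, -0.002, 0, 0, 1], [0, 0, 0, -0.0025, 0, 0, 1]]])

```text
time: 12.8
tool_pos: [0.6352, -0.0017, 0.0613]
tool_rot: [-0.0, 0.706, 0.708, 0.0]
wrist_force: [0.8, -0.1, -0.2]
finger_gap: 0.0003
```

>>> send_rows(steps=[[[0, 0, 0, -0.001, 0, 0, 1], [0, 0, 0, -0.002, 0, 0, 1], [0, 0, 0, -0.0025, 0, 0, 1]]])

```text
time: 13.05
tool_pos: [0.6339, -0.0017, 0.0613]
tool_rot: [-0.0, 0.706, 0.708, 0.0]
wrist_force: [0.2, -0.8, -0.6]
finger_gap: 0.0004
```

>>> send_rows(steps=[[[0, 0, 0, -0.001, 0, 0, 1], [0, 0, 0, -0.002, 0, 0, 1], [0, 0, 0, -0.0025, 0, 0, 1]]])

```text
time: 13.3
tool_pos: [0.6327, -0.0017, 0.0613]
tool_rot: [-0.0, 0.706, 0.708, 0.0]
wrist_force: [-0.1, 0.2, 0.1]
finger_gap: 0.0004
```

>>> send_rows(steps=[[[0, 0, 0, -0.001, 0, 0, 1], [0, 0, 0, -0.002, 0, 0, 1], [0, 0, 0, -0.0025, 0, 0, 1]]])

```text
time: 13.55
tool_pos: [0.6314, -0.0016, 0.0613]
tool_rot: [-0.0, 0.706, 0.708, 0.0]
wrist_force: [0.4, -0.0, -0.5]
finger_gap: 0.0003
```

>>> send_rows(steps=[[[0, 0, 0, -0.001, 0, 0, 1], [0, 0, 0, -0.002, 0, 0, 1], [0, 0, 0, -0.0025, 0, 0, 1]]])

```text
time: 13.8
tool_pos: [0.6302, -0.0016, 0.0613]
tool_rot: [-0.0, 0.706, 0.708, 0.0]
wrist_force: [1.1, 0.0, -0.6]
finger_gap: 0.0003
```

```bash
python3 hb.py w20
```

```text
t 13.85 p [ 0.63028 -0.00162  0.0613 ] F [ 0.58  0.08 -0.25] M [-0.029 -0.172  0.024] gap 0.0005 tooly deg 0.13 z [ 2.e-04  1.e-04 -1.e+00] q [ 0.18  0.79 -0.37  1.68  0.39  0.75 -0.38]
edge yaw -0.07 off 4.2 mm, along -129..-57
edge yaw 0.28 off 8.0 mm, along -111..-65
edge yaw -11.56 off 6.8 mm, along 33..58
edge yaw -11.65 off -6.5 mm, along 27..59
edge yaw -10.60 off 5.1 mm, along -56..-29
edge yaw 0.15 off 6.6 mm, along -87..-60
edge yaw -11.75 off -6.4 mm, along -78..-53
edge yaw 0.06 off 5.6 mm, along -86..-59
edge yaw -10.98 off 5.1 mm, along -72..-36
edge yaw -10.63 off 4.6 mm, along 36..60
edge yaw 10.78 off 7.7 mm, along -82..-56
```

View pics/w20.png

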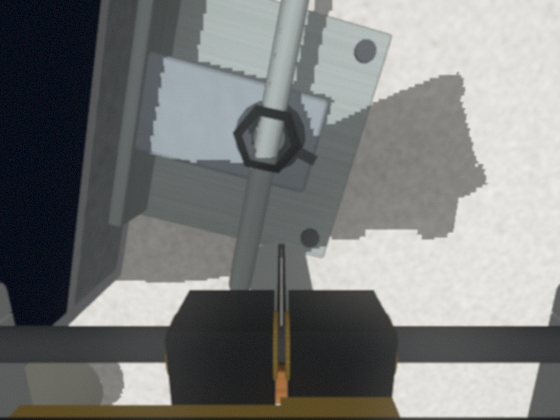

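The bar is at -11.3° and the play isn't used up yet. The inner finger corner bears at a lever of about 59 mm. I'll back off slightly and shift outward 11 mm so this corner bears at 70 mm, then carry on.

>>> send_rows(steps=[[[0, 0, 0, 0.003, 0, 0, 1], [0, 0, 0, 0.003, -0.01, 0, 1], [0, 0, 0, 0.003, -0.023, 0, 1], [0, 0, 0, 0.001, -0.023, 0, 1], [0, 0, 0, -0.001, -0.023, 0, 1], [0, 0, 0, -0.003, -0.023, 0, 1], [0, 0, 0, -0.003, -0.023, 0, 1], [0, 0, 0, -0.003, -0.023, 0, 1]]])

```text
time: 14.52
tool_pos: [0.6287, -0.0129, 0.0613]
tool_rot: [-0.0, 0.706, 0.708, 0.0]
wrist_force: [0.2, -0.1, 0.1]
finger_gap: 0.0005
```

```bash
python3 hb.py w21
```

```text
t 14.57 p [ 0.62874 -0.01291  0.06133] F [-0.25  0.23 -0.75] M [-0.013 -0.064 -0.036] gap 0.0003 tooly deg 0.14 z [ 1.e-04  2.e-04 -1.e+00] q [ 0.2   0.79 -0.37  1.69  0.39  0.74 -0.36]
edge yaw 0.29 off 6.4 mm, along -136..-69
edge yaw -11.50 off 5.8 mm, along 23..50
edge yaw 0.17 off 5.0 mm, along -98..-69
edge yaw -10.75 off 5.3 mm, along -47..-25
edge yaw 0.08 off 4.0 mm, along -95..-69
edge yaw -1.62 off 3.5 mm, along -137..-91
edge yaw 1.69 off 5.7 mm, along -144..-117
edge yaw -10.32 off 4.5 mm, along 23..48
edge yaw -12.09 off -6.2 mm, along -83..-56
edge yaw -11.18 off -6.2 mm, along 24..47
edge yaw -29.51 off 5.6 mm, along -130..-102
edge yaw -11.59 off 7.0 mm, along 24..49
```

>>> send_rows(steps=[[[0, 0, 0, -0.001, 0, 0, 1], [0, 0, 0, -0.002, 0, 0, 1], [0, 0, 0, -0.003, 0, 0, 1]]])

```text
time: 14.82
tool_pos: [0.6277, -0.0129, 0.0614]
tool_rot: [0.0, 0.706, 0.708, 0.0]
wrist_force: [1.3, 0.6, -0.4]
finger_gap: 0.0004
```

>>> send_rows(steps=[[[0, 0, 0, -0.001, 0, 0, 1], [0, 0, 0, -0.001, 0, 0, 1]]])

```text
time: 14.98
tool_pos: [0.6274, -0.0129, 0.0615]
tool_rot: [0.0, 0.706, 0.708, 0.001]
wrist_force: [2.3, 1.2, -0.3]
finger_gap: 0.0005
```

```bash
python3 hb.py w22
```

```text
t 15.03 p [ 0.62739 -0.01291  0.06145] F [ 1.85 -0.33  0.02] M [ 0.071 -0.504 -0.027] gap 0.0003 tooly deg 0.13 z [ 1.3e-03  4.0e-04 -1.0e+00] q [ 0.2   0.78 -0.37  1.69  0.39  0.74 -0.36]
edge yaw 0.28 off 5.1 mm, along -136..-69
edge yaw -11.30 off -7.2 mm, along -82..-56
edge yaw 0.45 off 7.0 mm, along -148..-103
edge yaw -11.48 off 5.0 mm, along -91..-60
edge yaw -30.46 off 6.7 mm, along -131..-102
edge yaw -11.80 off -6.6 mm, along 21..41
```

The play ends at about -11.5° (about 0.35 rad of play). Force is now rising, with the corner computed at 70 mm from the axis, so the target is Fx ≈ 10 N. Building up in small steps.

>>> send_rows(steps=[[[0, 0, 0, -0.0005, 0, 0, 1], [0, 0, 0, -0.001, 0, 0, 1], [0, 0, 0, -0.0015, 0, 0, 1], [0, 0, 0, -0.0015, 0, 0, 1], [0, 0, 0, -0.0015, 0, 0, 1]]])

```text
time: 15.45
tool_pos: [0.6267, -0.0129, 0.0615]
tool_rot: [0.0, 0.706, 0.708, 0.001]
wrist_force: [3.3, 1.4, -0.9]
finger_gap: 0.0004
```

```bash
python3 -c "
from st import *
st()"
```

```text
t 15.45 p [ 0.62672 -0.01287  0.06147] F [ 3.34  1.44 -0.93] M [ 0.207 -0.966 -0.05 ] gap 0.0004 tooly deg 0.13 z [ 1.4e-03  5.0e-04 -1.0e+00] q [ 0.2   0.78 -0.37  1.69  0.39  0.74 -0.36]
```

>>> send_rows(steps=[[[0, 0, 0, -0.0005, 0, 0, 1], [0, 0, 0, -0.001, 0, 0, 1], [0, 0, 0, -0.0015, 0, 0, 1], [0, 0, 0, -0.0015, 0, 0, 1], [0, 0, 0, -0.0015, 0, 0, 1]]])

```text
time: 15.87
tool_pos: [0.6262, -0.0128, 0.0615]
tool_rot: [0.0, 0.706, 0.708, 0.001]
wrist_force: [5.3, 1.8, -1.2]
finger_gap: 0.0008
```

```bash
python3 -c "
from st import *
st()"
```

```text
t 15.87 p [ 0.62622 -0.01281  0.06153] F [ 5.28  1.77 -1.17] M [ 0.266 -1.249 -0.1  ] gap 0.0008 tooly deg 0.13 z [ 1.9e-03  6.0e-04 -1.0e+00] q [ 0.2   0.78 -0.37  1.69  0.39  0.74 -0.36]
```

>>> send_rows(steps=[[[0, 0, 0, -0.0008, 0, 0, 1], [0, 0, 0, -0.0016, 0, 0, 1], [0, 0, 0, -0.0024, 0, 0, 1], [0, 0, 0, -0.0024, 0, 0, 1], [0, 0, 0, -0.0024, 0, 0, 1]]])

```text
time: 16.28
tool_pos: [0.6258, -0.0127, 0.0617]
tool_rot: [0.001, 0.706, 0.708, 0.002]
wrist_force: [5.7, 2.0, -1.3]
finger_gap: 0.0005
```

```bash
python3 -c "
from st import *
st()"
```

```text
t 16.28 p [ 0.62581 -0.01275  0.06171] F [ 5.71  2.   -1.28] M [ 0.326 -1.585 -0.107] gap 0.0005 tooly deg 0.13 z [ 3.5e-03  9.0e-04 -1.0e+00] q [ 0.2   0.78 -0.37  1.7   0.39  0.73 -0.36]
```

>>> send_rows(steps=[[[0, 0, 0, -0.001, 0, 0, 1], [0, 0, 0, -0.002, 0, 0, 1], [0, 0, 0, -0.003, 0, 0, 1], [0, 0, 0, -0.003, 0, 0, 1], [0, 0, 0, -0.003, 0, 0, 1]]])

```text
time: 16.7
tool_pos: [0.6253, -0.0126, 0.0619]
tool_rot: [0.002, 0.706, 0.708, 0.002]
wrist_force: [8.3, 1.4, -2.1]
finger_gap: 0.0004
```

```bash
python3 -c "
from st import *
st()"
```

```text
t 16.7 p [ 0.62534 -0.01264  0.06195] F [ 8.29  1.44 -2.13] M [ 0.325 -1.997 -0.079] gap 0.0004 tooly deg 0.13 z [ 0.0055  0.0012 -1.    ] q [ 0.2   0.78 -0.37  1.7   0.39  0.73 -0.36]
```

Fx is about 8.1–8.3 N by both force and moment. I'll check the lug and bar before the last bit.

```bash
python3 hb.py w23
python3 - <<'E'
import cv2,numpy as np
A=cv2.imread("pics/w22.png");B=cv2.imread("pics/w23.png")
f=lambda a:cv2.convertScaleAbs(cv2.resize(a[90:200,200:330],None,fx=3,fy=4,interpolation=cv2.INTER_CUBIC),alpha=2)
cv2.imwrite("pics/cmp23.png",np.hstack([f(A),f(B)]))
E
```

```text
t 16.75 p [ 0.62539 -0.01259  0.06195] F [ 8.1   0.93 -2.08] M [ 0.353 -1.927 -0.091] gap 0.0004 tooly deg 0.13 z [ 0.0055  0.0012 -1.    ] q [ 0.2   0.78 -0.37  1.7   0.39  0.73 -0.36]
edge yaw -13.18 off -6.6 mm, along 15..48
edge yaw -30.32 off 4.6 mm, along -133..-103
edge yaw -13.23 off 4.9 mm, along 31..50
```

View pics/cmp23.png

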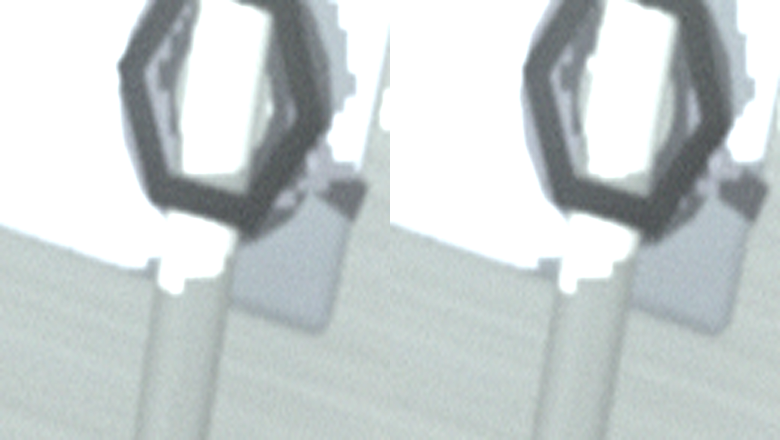

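```bash
cat > fit.py <<'E'
import cv2,numpy as np,sys
def edge(g,rows,x0,sgn,w=6):
    # x0: (xa,ya,xb,yb) guess line ; subpixel gradient peak near it
    xa,ya,xb,yb=x0;pts=[]
    for r in rows:
        xc=xa+(xb-xa)*(r-ya)/(yb-ya); xs=np.arange(int(xc)-w,int(xc)+w+1)
        d=sgn*np.gradient(g[r].astype(float))[xs]; d[d<0]=0
        if d.max()>3: 
            i=d.argmax(); s=slice(max(0,i-1),i+2); pts.append((r,(xs[s]*d[s]).sum()/d[s].sum()))
    p=np.array(pts)
    for _ in range(3):
        c=np.polyfit(p[:,0],p[:,1],1);e=p[:,1]-np.polyval(c,p[:,0]);p=p[abs(e)<max(.4,1.5*e.std())]
    return np.degrees(np.arctan(c[0])),len(p),e.std(),c
E
python3 - <<'E'
import cv2,numpy as np
A=[cv2.imread(f"pics/{n}.png") for n in("w22","w23")]
f=lambda a:cv2.convertScaleAbs(cv2.resize(a[0:150,220:420],None,fx=2,fy=4,interpolation=cv2.INTER_CUBIC),alpha=1.7)
cv2.imwrite("pics/cmp23b.png",np.hstack([f(a) for a in A])[:600,:800])
E
```

View pics/cmp23b.png

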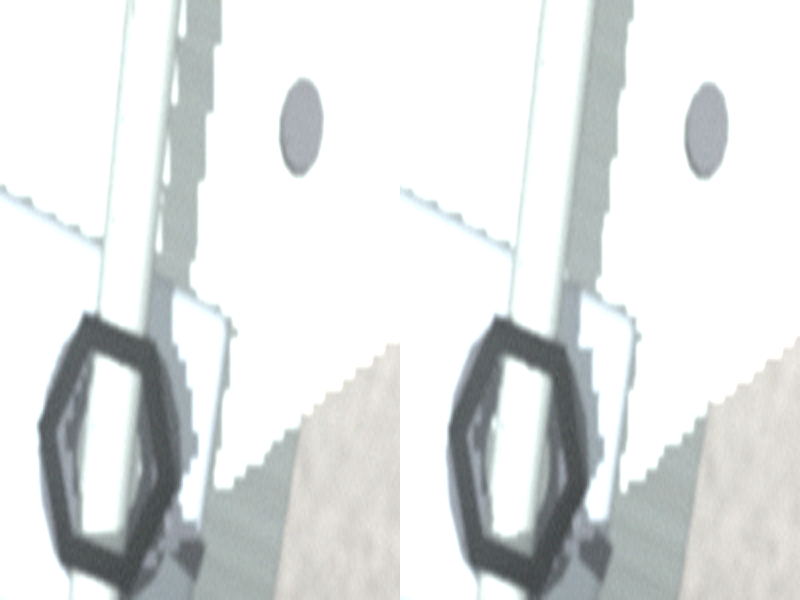

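Run:
```python
from fit import *
for n,l,r in (("w22",(282,0,270,78),(310,0,296,82)),("w23",(292,5,275,78),(317,0,297,84))):
    g=cv2.GaussianBlur(cv2.imread(f"pics/{n}.png"),(3,3),0).astype(float).mean(2)
    for nm,e in(("L",l),("R",r)):
        for s in(1,-1): 
            try: a=edge(g,range(4,72),e,s,5); print(n,nm,s,round(a[0],2),a[1],round(a[2],2))
            except Exception as ex: print(n,nm,s,ex)
```

```text
w22 L 1 -11.14 50 0.21
w22 L -1 -10.97 62 0.18
w22 R 1 -12.01 28 0.15
w22 R -1 -13.73 61 2.78
w23 L 1 -12.44 50 0.24
w23 L -1 -12.32 62 0.17
w23 R 1 too many indices for array: array is 1-dimensional, but 2 were indexed
w23 R -1 -13.63 48 0.25
```

The lug hasn't moved relative to the block. The bar's left edge turned 1.3°. That is a little more than the flex alone predicts (about 0.6 N m by force × lever), so some softness lies elsewhere. I'll go on cautiously.

>>> send_rows(steps=[[[0, 0, 0, -0.0005, 0, 0, 1], [0, 0, 0, -0.001, 0, 0, 1], [0, 0, 0, -0.0016, 0, 0, 1], [0, 0, 0, -0.0016, 0, 0, 1], [0, 0, 0, -0.0016, 0, 0, 1]]])

```text
time: 17.17
tool_pos: [0.6251, -0.0126, 0.0621]
tool_rot: [0.002, 0.706, 0.708, 0.003]
wrist_force: [7.5, 0.0, -3.0]
finger_gap: 0.0007
```

```bash
python3 -c "
from st import *
st()"
```

```text
t 17.17 p [ 0.62508 -0.01257  0.06206] F [ 7.54  0.03 -3.01] M [ 0.284 -2.161 -0.094] gap 0.0007 tooly deg 0.12 z [ 0.0065  0.0014 -1.    ] q [ 0.2   0.78 -0.37  1.7   0.39  0.73 -0.36]
```

>>> send_rows(steps=[[[0, 0, 0, -0.0008, 0, 0, 1], [0, 0, 0, -0.0016, 0, 0, 1], [0, 0, 0, -0.0026, 0, 0, 1], [0, 0, 0, -0.0026, 0, 0, 1], [0, 0, 0, -0.0026, 0, 0, 1]]])

```text
time: 17.58
tool_pos: [0.6247, -0.0125, 0.0623]
tool_rot: [0.002, 0.706, 0.708, 0.004]
wrist_force: [10.8, 2.3, -3.9]
finger_gap: 0.0006
```

```bash
python3 -c "
from st import *
st()"
```

```text
t 17.58 p [ 0.62469 -0.01246  0.06226] F [10.77  2.27 -3.9 ] M [ 0.345 -2.445 -0.088] gap 0.0006 tooly deg 0.12 z [ 0.0083  0.0017 -1.    ] q [ 0.2   0.78 -0.37  1.71  0.39  0.72 -0.37]
```

Fx is about 9.8–10.5 N at 70 mm, so about 0.7 N m. Holding.

>>> send_rows(steps=[[[0, 0, 0, 0, 0, 0, 1], [0, 0, 0, 0, 0, 0, 1], [0, 0, 0, 0, 0, 0, 1], [0, 0, 0, 0, 0, 0, 1]]])

```text
time: 17.92
tool_pos: [0.6247, -0.0125, 0.0622]
tool_rot: [0.002, 0.706, 0.708, 0.003]
wrist_force: [9.3, 2.3, -3.8]
finger_gap: 0.0005
```

```bash
python3 hb.py w24
python3 - <<'E'
from fit import *
for n,l in (("w22",(282,0,270,78)),("w23",(292,5,275,78)),("w24",(296,5,279,78))):
    g=cv2.GaussianBlur(cv2.imread(f"pics/{n}.png"),(3,3),0).astype(float).mean(2)
    for s in(1,-1): 
            try: a=edge(g,range(4,72),l,s,7); print(n,s,round(a[0],2),a[1],round(a[2],2))
            except Exception as ex: print(n,s,ex)
A=[cv2.imread(f"pics/{n}.png") for n in("w22","w24")]
f=lambda a:cv2.convertScaleAbs(cv2.resize(a[90:200,220:350],None,fx=3,fy=4,interpolation=cv2.INTER_CUBIC),alpha=2)
cv2.imwrite("pics/cmp24.png",np.hstack([f(a) for a in A]))
E
```

```text
t 17.97 p [ 0.62466 -0.01247  0.06222] F [ 8.73  1.32 -2.76] M [ 0.309 -2.476 -0.07 ] gap 0.0008 tooly deg 0.12 z [ 0.0082  0.0017 -1.    ] q [ 0.2   0.78 -0.37  1.71  0.39  0.72 -0.37]
edge yaw -13.47 off 4.7 mm, along 15..35
edge yaw -14.74 off -5.4 mm, along 15..41
edge yaw -13.83 off -6.7 mm, along 15..48
edge yaw -12.16 off -8.3 mm, along -83..-57
edge yaw -14.45 off 6.3 mm, along -87..-25
edge yaw -13.19 off 5.0 mm, along 16..51
edge yaw 13.62 off -4.0 mm, along -92..-67
edge yaw -13.32 off -6.1 mm, along 31..48
edge yaw -14.20 off 6.5 mm, along -68..-40
w22 1 -11.23 51 0.21
w22 -1 -10.97 62 0.18
w23 1 -12.44 50 0.24
w23 -1 -12.32 62 0.17
w24 1 -12.78 48 0.31
w24 -1 -12.71 65 0.19
```

View pics/cmp24.png

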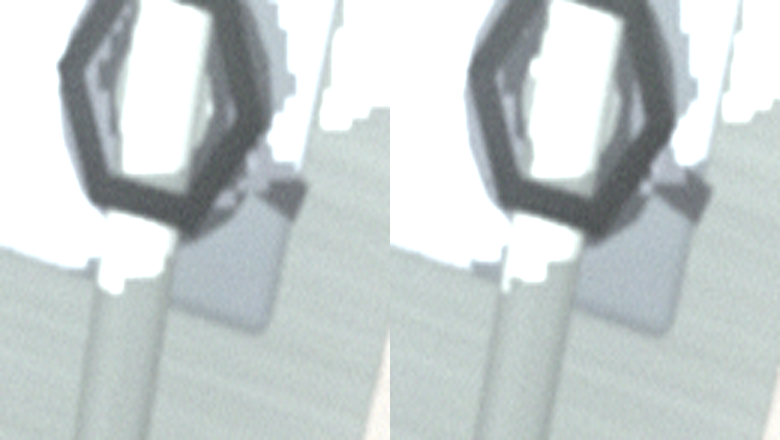

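```bash
python3 - <<'E'
import cv2,numpy as np
g=[cv2.cvtColor(cv2.imread(f"pics/{n}.png"),cv2.COLOR_BGR2GRAY).astype(np.float32) for n in("w22","w24")]
up=[cv2.resize(a,None,fx=4,fy=4,interpolation=cv2.INTER_CUBIC) for a in g]
def m(x0,y0,x1,y1):
    t=up[0][y0*4:y1*4,x0*4:x1*4];R=up[1][(y0-12)*4:(y1+12)*4,(x0-12)*4:(x1+12)*4]
    r=cv2.matchTemplate(R,t,cv2.TM_CCOEFF_NORMED);_,v,_,l=cv2.minMaxLoc(r);return (l[0]/4-12,l[1]/4-12,round(v,3))
print("lug",m(308,128,327,150)); print("block corner",m(285,155,320,178)); print("bolts",m(355,25,385,50) )
E
python3 -c "
from st import *
st()"
```

```text
lug (4.25, 0.5, 0.958)
block corner (4.25, 0.75, 0.958)
bolts (3.25, 1.25, 0.998)
t 17.97 p [ 0.62466 -0.01247  0.06222] F [ 8.73  1.32 -2.76] M [ 0.309 -2.476 -0.07 ] gap 0.0008 tooly deg 0.12 z [ 0.0082  0.0017 -1.    ] q [ 0.2   0.78 -0.37  1.71  0.39  0.72 -0.37]
```

>>> send_rows(steps=[[[0, 0, 0, 0, 0, 0, 1], [0, 0, 0, 0, 0, 0, 1], [0, 0, 0, 0, 0, 0, 1], [0, 0, 0, 0, 0, 0, 1], [0, 0, 0, 0, 0, 0, 1], [0, 0, 0, 0, 0, 0, 1], [0, 0, 0, 0, 0, 0, 1], [0, 0, 0, 0, 0, 0, 1], [0, 0, 0, 0, 0, 0, 1], [0, 0, 0, 0, 0, 0, 1]]])

```text
time: 18.8
tool_pos: [0.6247, -0.0124, 0.0622]
tool_rot: [0.002, 0.706, 0.708, 0.003]
wrist_force: [10.3, 2.0, -2.6]
finger_gap: 0.0003
```

```bash
python3 -c "
from st import *
st()"
```

```text
t 18.8 p [ 0.62467 -0.01244  0.06223] F [10.33  2.04 -2.6 ] M [ 0.338 -2.434 -0.084] gap 0.0003 tooly deg 0.12 z [ 0.0082  0.0017 -1.    ] q [ 0.2   0.78 -0.37  1.71  0.39  0.72 -0.37]
```

The screw hasn't turned: the lug and block shift together. Fx averages about 9.8 N. Holding on past two seconds.

>>> send_rows(steps=[[[0, 0, 0, 0, 0, 0, 1], [0, 0, 0, 0, 0, 0, 1], [0, 0, 0, 0, 0, 0, 1], [0, 0, 0, 0, 0, 0, 1], [0, 0, 0, 0, 0, 0, 1], [0, 0, 0, 0, 0, 0, 1], [0, 0, 0, 0, 0, 0, 1], [0, 0, 0, 0, 0, 0, 1], [0, 0, 0, 0, 0, 0, 1], [0, 0, 0, 0, 0, 0, 1], [0, 0, 0, 0, 0, 0, 1], [0, 0, 0, 0, 0, 0, 1], [0, 0, 0, 0, 0, 0, 1], [0, 0, 0, 0, 0, 0, 1], [0, 0, 0, 0, 0, 0, 1], [0, 0, 0, 0, 0, 0, 1], [0, 0, 0, 0, 0, 0, 1], [0, 0, 0, 0, 0, 0, 1], [0, 0, 0, 0, 0, 0, 1], [0, 0, 0, 0, 0, 0, 1]]])

```text
time: 20.47
tool_pos: [0.6247, -0.0124, 0.0622]
tool_rot: [0.002, 0.706, 0.708, 0.003]
wrist_force: [10.0, 1.8, -3.4]
finger_gap: 0.0004
```

```bash
python3 -c "
from st import *
s=st(); print(s['joint_torque'].round(2))"
```

```text
t 20.47 p [ 0.62466 -0.01243  0.06224] F [ 9.95  1.81 -3.37] M [ 0.384 -2.456 -0.052] gap 0.0004 tooly deg 0.13 z [ 0.0082  0.0017 -1.    ] q [ 0.2   0.78 -0.37  1.71  0.39  0.72 -0.37]
[  1.11 -55.61  -3.8   -8.1   -0.45   3.55   0.1 ]
```

Held for about 3 s, with the last reading Fx = 10.0 N. Releasing back along +x.

>>> send_rows(steps=[[[0, 0, 0, 0.004, 0, 0, 1], [0, 0, 0, 0.008, 0, 0, 1], [0, 0, 0, 0.013, 0, 0, 1], [0, 0, 0, 0.02, 0, 0, 1], [0, 0, 0, 0.035, 0, 0, 1], [0, 0, 0, 0.05, 0, 0, 1], [0, 0, 0, 0.05, 0, 0, 1], [0, 0, 0, 0.05, 0, 0, 1]]])

```text
time: 21.13
tool_pos: [0.6452, -0.0134, 0.0609]
tool_rot: [-0.0, 0.706, 0.708, -0.0]
wrist_force: [-0.4, -0.3, -0.4]
finger_gap: 0.0004
```

```bash
python3 hb.py w25
```

```text
t 21.18 p [ 0.6449 -0.0134  0.0609] F [ 0.48 -0.42  1.52] M [ 0.005 -0.098 -0.016] gap 0.0005 tooly deg 0.11 z [-1.4e-03 -2.0e-04 -1.0e+00] q [ 0.19  0.81 -0.37  1.64  0.38  0.78 -0.35]
edge yaw -11.62 off -6.6 mm, along 15..47
edge yaw -11.41 off 5.8 mm, along 23..49
edge yaw -12.38 off -5.4 mm, along 15..46
edge yaw -11.63 off 5.4 mm, along -81..-58
edge yaw -11.42 off -6.7 mm, along -80..-55
```

View pics/w25.png

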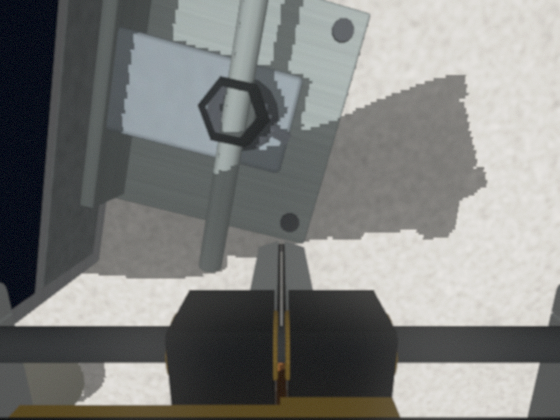

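The bar sprang back to about -11.5°. Now I'll go up, over and beside the screen's right (-y) end, computed at (0.495, -0.038), with the tool yawed -15°.

>>> send_rows(steps=[[[0, 0, 0, 0, 0, 0.08, 1], [0, 0, 0, 0, 0, 0.16, 1], [0, 0, 0, 0, 0, 0.24, 1], [0, 0, 0, 0, 0, 0.28, 1], [0, 0, -0.02, -0.08, -0.05, 0.28, 1], [0, 0, -0.05, -0.16, -0.09, 0.28, 1], [0, 0, -0.083, -0.24, -0.125, 0.28, 1], [0, 0, -0.083, -0.32, -0.125, 0.28, 1], [0, 0, -0.083, -0.32, -0.125, 0.28, 1], [0, 0, -0.083, -0.32, -0.125, 0.28, 1], [0, 0, -0.083, -0.32, -0.125, 0.28, 1]]])

```text
time: 22.1
tool_pos: [0.4864, -0.0756, 0.2019]
tool_rot: [0.001, 0.792, 0.61, 0.001]
wrist_force: [0.3, -0.4, 0.4]
finger_gap: 0.0005
```

Run:
```python
from st import *; from h import *
cp=bot.camera_params("wrist"); cv2.imwrite("pics/w26.png",bot.capture("wrist")); np.save("w26.npy",cp,allow_pickle=True)
st()
print(proj(cp,[[.4952,-.0377,.15],[.563,.2135,.15]]))
```

```text
t 22.15 p [ 0.48737 -0.07527  0.20182] F [0.54 0.34 0.09] M [-0.017 -0.092 -0.029] gap 0.0001 tooly deg -14.78 z [ 2.6e-03  4.0e-04 -1.0e+00] q [ 0.39  0.42 -0.4   1.93  0.22  0.83 -0.39]
[[ 279.81582912  173.21273717]
 [ 281.80095203 -325.73940643]]
```

View pics/w26.png

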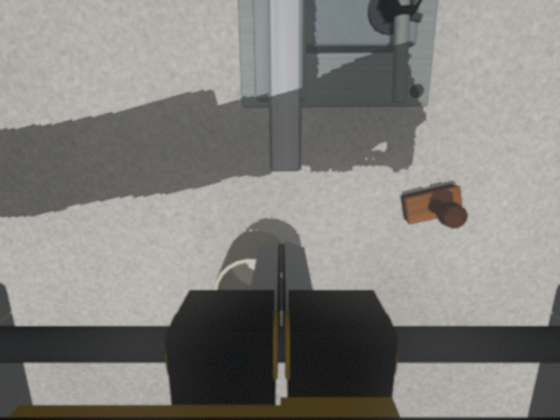

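Run:
```python
from h import *
cp=np.load("w26.npy",allow_pickle=True).item()
for p in ((270,171),(301,170),(285.5,170.5)): print(onz(cp,p,.15).round(4))
L=onz(cp,(269,60),.15)-onz(cp,(270.5,165),.15); print(np.degrees(np.arctan2(-L[0],L[1])))
L=onz(cp,(302,60),.15)-onz(cp,(301,165),.15); print(np.degrees(np.arctan2(-L[0],L[1])))
```

```text
[ 0.4888 -0.0344  0.15  ]
[ 0.5104 -0.0393  0.15  ]
[ 0.4996 -0.0369  0.15  ]
-14.459235535375926
-14.51076013039849
```

The end face is centred at about (0.499, -0.037), yaw -14.5°, about 30 mm ahead of the fingers. Descending.

>>> send_rows(steps=[[[0, 0, 0, 0.002, 0, -0.08, 1], [0, 0, 0, 0.002, 0, -0.16, 1], [0, 0, 0, 0.002, 0, -0.22, 1], [0, 0, 0, 0.002, 0, -0.248, 1], [0, 0, 0, 0.002, 0, -0.248, 1], [0, 0, 0, 0.002, 0, -0.248, 1]]])

```text
time: 22.65
tool_pos: [0.4877, -0.0747, 0.0765]
tool_rot: [-0.001, 0.792, 0.611, 0.0]
wrist_force: [0.4, 0.6, 0.5]
finger_gap: 0.0006
```

Run:
```python
from st import *; from h import *
cv2.imwrite("pics/w27.png",bot.capture("wrist"));a=bot.capture("side")
cv2.imwrite("pics/s27.png",cv2.convertScaleAbs(cv2.resize(a[80:260,220:420],None,fx=3,fy=3,interpolation=cv2.INTER_CUBIC),alpha=1.6))
st()
```

```text
t 22.75 p [ 0.48844 -0.07521  0.0781 ] F [-0.15 -0.75 -0.18] M [-0.04  -0.072 -0.016] gap 0.0002 tooly deg -14.78 z [ 2.6e-03  3.0e-04 -1.0e+00] q [ 0.3   0.61 -0.31  2.05  0.35  0.53 -0.51]
```

View pics/s27.png

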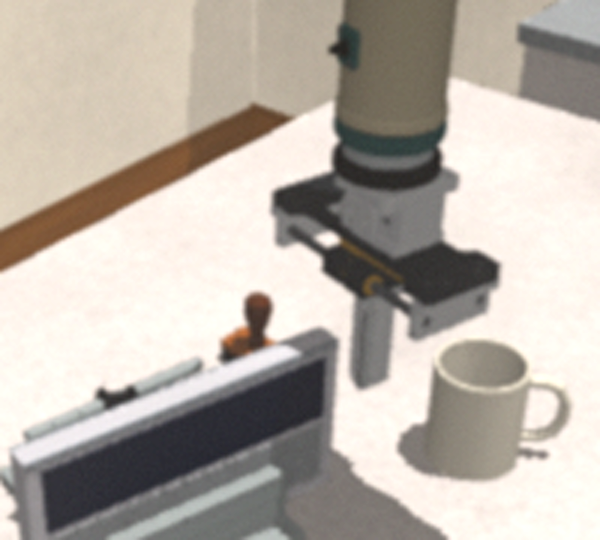

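View pics/w27.png

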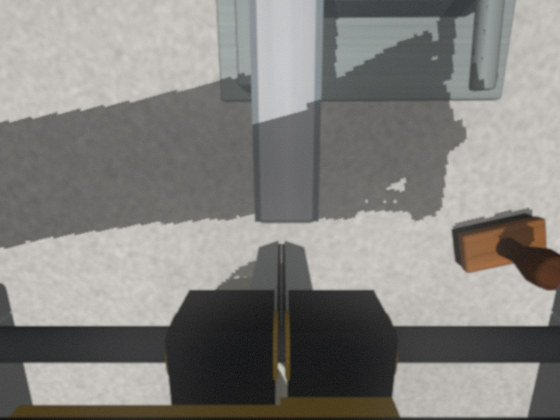

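The finger is lined up with the end face: the screen's end edge is at row 220, columns 254–321, and the fingertips are at (281,245). The mug is clear. Approaching.

>>> send_rows(steps=[[[0, 0, 0, 0.004, 0.015, 0, 1], [0, 0, 0, 0.008, 0.03, 0, 1], [0, 0, 0, 0.01, 0.038, 0, 1], [0, 0, 0, 0.011, 0.042, 0, 1], [0, 0, 0, 0.012, 0.046, 0, 1], [0, 0, 0, 0.012, 0.046, 0, 1], [0, 0, 0, 0.012, 0.046, 0, 1]]])

```text
time: 23.33
tool_pos: [0.4924, -0.0527, 0.0773]
tool_rot: [0.0, 0.792, 0.61, -0.0]
wrist_force: [0.1, 0.2, -0.8]
finger_gap: 0.0002
```

```bash
python3 -c "
from st import *
import cv2
cv2.imwrite('pics/w28.png',bot.capture('wrist'))
st()"
```

```text
t 23.38 p [ 0.49236 -0.05292  0.0773 ] F [ 0.55 -0.03 -0.05] M [-0.074 -0.103 -0.017] gap 0.0005 tooly deg -14.83 z [-1.e-04 -2.e-04 -1.e+00] q [ 0.25  0.61 -0.3   2.05  0.34  0.53 -0.55]
```

View pics/w28.png

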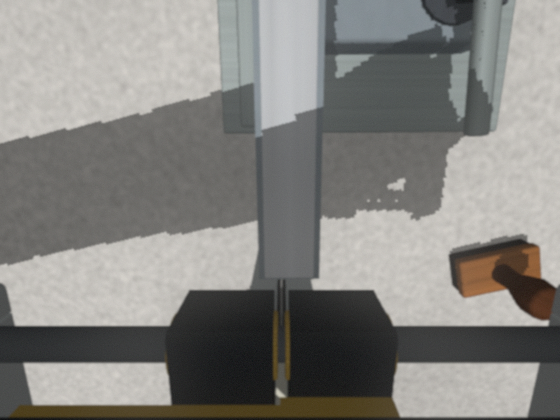

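>>> send_rows(steps=[[[0, 0, 0, 0.0008, 0.003, 0, 1], [0, 0, 0, 0.0016, 0.006, 0, 1], [0, 0, 0, 0.0025, 0.0097, 0, 1], [0, 0, 0, 0.0025, 0.0097, 0, 1]]])

```text
time: 23.72
tool_pos: [0.4938, -0.0474, 0.0773]
tool_rot: [-0.0, 0.792, 0.61, 0.0]
wrist_force: [-0.5, 0.3, 0.2]
finger_gap: 0.0004
```

```bash
python3 -c "
from st import *
st()"
```

```text
t 23.72 p [ 0.49385 -0.04737  0.07727] F [-0.45  0.29  0.15] M [ 0.033 -0.064  0.003] gap 0.0004 tooly deg -14.79 z [ 2.e-04  3.e-04 -1.e+00] q [ 0.24  0.61 -0.3   2.05  0.34  0.53 -0.56]
```

Next 2 mm steps.

>>> send_rows(steps=[[[0, 0, 0, 0.0005, 0.002, 0, 1], [0, 0, 0, 0.001, 0.004, 0, 1], [0, 0, 0, 0.001, 0.004, 0, 1]]])

```text
time: 23.97
tool_pos: [0.4942, -0.0459, 0.0773]
tool_rot: [0.0, 0.792, 0.61, -0.0]
wrist_force: [-1.2, -1.3, -0.7]
finger_gap: 0.0004
```

```bash
python3 -c "
from st import *
st()"
```

```text
t 23.97 p [ 0.49417 -0.0459   0.07725] F [-1.16 -1.31 -0.71] M [-0.165 -0.004  0.016] gap 0.0004 tooly deg -14.81 z [-1.e-04 -2.e-04 -1.e+00] q [ 0.24  0.61 -0.3   2.04  0.34  0.53 -0.56]
```

>>> send_rows(steps=[[[0, 0, 0, 0.0005, 0.002, 0, 1], [0, 0, 0, 0.001, 0.004, 0, 1], [0, 0, 0, 0.001, 0.004, 0, 1]]])

```text
time: 24.22
tool_pos: [0.4944, -0.0447, 0.0773]
tool_rot: [0.0, 0.793, 0.61, -0.001]
wrist_force: [-0.7, -3.9, 1.7]
finger_gap: 0.0005
```

```bash
python3 -c "
from st import *
st()"
```

```text
t 24.22 p [ 0.49442 -0.04475  0.07725] F [-0.7  -3.9   1.74] M [-0.723  0.017  0.069] gap 0.0005 tooly deg -14.85 z [-6.0e-04 -1.1e-03 -1.0e+00] q [ 0.24  0.61 -0.3   2.04  0.34  0.53 -0.56]
```

Contact made; about 3.5 N at about 1.2 mm. Continuing.

>>> send_rows(steps=[[[0, 0, 0, 0.0005, 0.002, 0, 1], [0, 0, 0, 0.001, 0.004, 0, 1], [0, 0, 0, 0.0012, 0.005, 0, 1], [0, 0, 0, 0.0012, 0.005, 0, 1]]])

```text
time: 24.55
tool_pos: [0.4947, -0.0435, 0.0773]
tool_rot: [0.001, 0.793, 0.609, -0.001]
wrist_force: [-1.0, -7.3, 1.4]
finger_gap: 0.0008
```

```bash
python3 -c "
from st import *
st()"
```

```text
t 24.55 p [ 0.49471 -0.04345  0.07726] F [-1.03 -7.31  1.39] M [-1.367  0.183 -0.015] gap 0.0008 tooly deg -14.9 z [-0.0012 -0.0025 -1.    ] q [ 0.23  0.61 -0.3   2.04  0.34  0.53 -0.57]
```

>>> send_rows(steps=[[[0, 0, 0, 0.0005, 0.002, 0, 1], [0, 0, 0, 0.001, 0.004, 0, 1], [0, 0, 0, 0.0014, 0.0056, 0, 1], [0, 0, 0, 0.0014, 0.0056, 0, 1]]])

```text
time: 24.88
tool_pos: [0.495, -0.0422, 0.0773]
tool_rot: [0.001, 0.793, 0.609, -0.002]
wrist_force: [-2.0, -9.5, 1.7]
finger_gap: 0.0005
```

```bash
python3 -c "
from st import *
st()"
```

```text
t 24.88 p [ 0.49499 -0.04224  0.07728] F [-1.99 -9.48  1.66] M [-2.024  0.232  0.008] gap 0.0005 tooly deg -14.97 z [-0.0021 -0.0043 -1.    ] q [ 0.23  0.61 -0.29  2.04  0.34  0.54 -0.57]
```

About 9.7 N and about 3.7 mm of yield, which agree with each other. Holding a bit over a second.

>>> send_rows(steps=[[[0, 0, 0, 0.0001, 0.0005, 0, 1], [0, 0, 0, 0.0001, 0.0005, 0, 1], [0, 0, 0, 0.0001, 0.0005, 0, 1], [0, 0, 0, 0.0001, 0.0005, 0, 1], [0, 0, 0, 0.0001, 0.0005, 0, 1], [0, 0, 0, 0.0001, 0.0005, 0, 1], [0, 0, 0, 0.0001, 0.0005, 0, 1], [0, 0, 0, 0.0001, 0.0005, 0, 1], [0, 0, 0, 0.0001, 0.0005, 0, 1], [0, 0, 0, 0.0001, 0.0005, 0, 1], [0, 0, 0, 0.0001, 0.0005, 0, 1], [0, 0, 0, 0.0001, 0.0005, 0, 1]]])

```text
time: 25.88
tool_pos: [0.495, -0.0423, 0.0773]
tool_rot: [0.001, 0.793, 0.609, -0.002]
wrist_force: [-2.0, -11.5, 2.5]
finger_gap: 0.0006
```

```bash
python3 -c "
from st import *
st()"
```

```text
t 25.88 p [ 0.49501 -0.04225  0.07729] F [ -1.98 -11.49   2.47] M [-2.064  0.191  0.083] gap 0.0006 tooly deg -14.99 z [-0.0021 -0.0044 -1.    ] q [ 0.23  0.61 -0.29  2.04  0.34  0.54 -0.57]
```

>>> send_rows(steps=[[[0, 0, 0, 0, -0.005, 0, 1], [0, 0, 0, -0.004, -0.012, 0, 1], [0, 0, 0, -0.007, -0.025, 0, 1], [0, 0, 0, -0.012, -0.045, 0, 1], [0, 0, 0, -0.017, -0.065, 0, 1], [0, 0, 0, -0.017, -0.065, 0, 1], [0, 0, 0, -0.017, -0.065, 0.07, 1], [0, 0, 0, -0.017, -0.065, 0.14, 1], [0, 0, 0, -0.017, -0.065, 0.22, 1], [0, 0, 0, -0.017, -0.065, 0.3, 1], [0, 0, 0, -0.017, -0.065, 0.3, 1], [0, 0, 0, -0.017, -0.065, 0.3, 1]]])

```text
time: 26.88
tool_pos: [0.4892, -0.0708, 0.2295]
tool_rot: [0.002, 0.792, 0.61, 0.002]
wrist_force: [-1.1, -0.5, -1.9]
finger_gap: 0.0004
```

Run:
```python
from st import *; from h import *
cp=bot.camera_params("wrist");np.save("w30.npy",cp,allow_pickle=True)
cv2.imwrite("pics/w30.png",bot.capture("wrist"));st()
t=bot.capture("top");cv2.imwrite("pics/top30.png",t)
a=cv2.imread("pics/top0.png")
f=lambda a:cv2.convertScaleAbs(cv2.resize(a[140:265,200:335],None,fx=2.9,fy=4,interpolation=cv2.INTER_CUBIC),alpha=1.7)
cv2.imwrite("pics/cmp30.png",np.hstack([f(a),f(t)]))
```

```text
t 26.93 p [ 0.48768 -0.07088  0.22781] F [-0.35 -0.31 -0.7 ] M [-0.042 -0.015  0.003] gap 0.0002 tooly deg -14.83 z [ 1.4e-03 -2.0e-04 -1.0e+00] q [ 0.39  0.39 -0.42  1.9   0.2   0.9  -0.38]
```

View pics/cmp30.png

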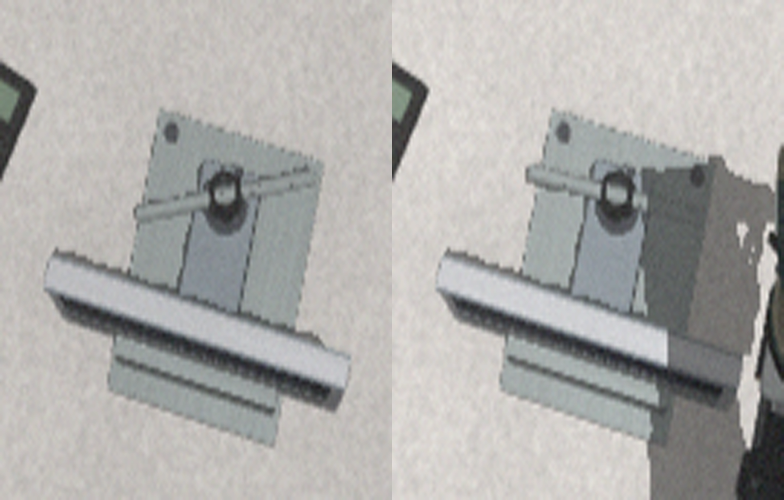

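View pics/w30.png

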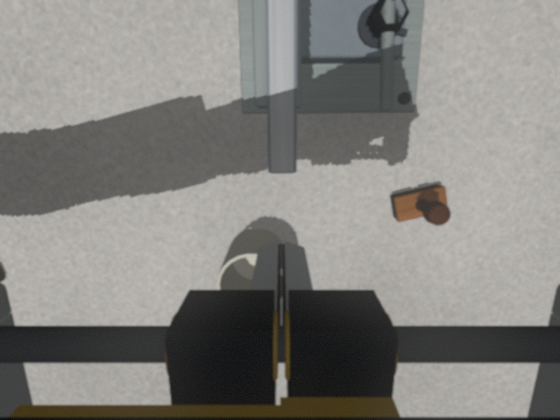

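The screen's left end is unchanged in the top view. The fingers are clear and the mug and stamp haven't moved. One last number check, then I'll hand in.

>>> send_rows(steps=[[[0, 0, 0, 0, 0, 0.05, 1], [0, 0, 0, 0, 0, 0.05, 1], [0, 0, 0, 0, 0, 0.05, 1], [0, 0, 0, 0, 0, 0.05, 1], [0, 0, 0, 0, 0, 0.05, 1]]])

```text
time: 27.4
tool_pos: [0.4866, -0.0707, 0.2508]
tool_rot: [-0.001, 0.792, 0.61, -0.001]
wrist_force: [0.2, -0.7, -0.9]
finger_gap: 0.0004
```

Run:
```python
from st import *; from h import *
cp=np.load("w30.npy",allow_pickle=True).item()
for p in ((268,172),(296.5,171)): print("end corners",onz(cp,p,.15).round(4))
g=[cv2.resize(cv2.imread(f"pics/{n}.png"),None,fx=4,fy=4,interpolation=cv2.INTER_CUBIC) for n in("top0","top30")]
def m(x0,y0,x1,y1):
    t=g[0][y0*4:y1*4,x0*4:x1*4];R=g[1][(y0-5)*4:(y1+5)*4,(x0-5)*4:(x1+5)*4]
    _,v,_,l=cv2.minMaxLoc(cv2.matchTemplate(R,t,cv2.TM_CCOEFF_NORMED));return l[0]/4-5,l[1]/4-5,round(v,3)
print("screen L end",m(208,196,235,220),"calc",m(160,145,215,205),"stamp",m(340,168,364,200))
s=st(); print(abs(s["joint_velocities"]).max())
print(bot.hand_in())
```

```text
end corners [ 0.4883 -0.0335  0.15  ]
end corners [ 0.5105 -0.0386  0.15  ]
screen L end (0.0, 0.0, 0.997) calc (0.0, 0.0, 0.998) stamp (-0.75, -1.0, 0.43)
t 27.4 p [ 0.48657 -0.07071  0.25082] F [ 0.16 -0.67 -0.94] M [-0.049 -0.062 -0.049] gap 0.0004 tooly deg -14.81 z [-2.8e-03  5.0e-04 -1.0e+00] q [ 0.4   0.36 -0.43  1.86  0.18  0.96 -0.37]
0.004523551389800402
the job is handed in; nothing more can be done
None
```

I checked the clamp screw and then the screen, in the order asked, and handed the job in at 27.4 s with the robot clear of everything.

- **Clamp screw:** I swung the T-bar from +8.5° to about -11.5° (about 0.35 rad of play). I then held about 9.8–10 N at a 70 mm lever, about 0.7 N m, for about 3 s. Lug and clamp block moved together in the images while loaded, so the screw did not turn. After I let go, the bar sprang back to about -11.5°.
- **Screen:** I pushed its right (-y) end along its length with about 10 N for a bit over a second. The highest single reading was 11.7 N, with about 1 N of noise, and the end yielded about 3.7 mm. Afterwards the left end was unchanged in the top view, and the right end was within 1 mm of its earlier position.

**Checks that disagreed or failed:**
- **Tool height:** The gripper sat about 22 mm higher than the reported TCP and given dimensions imply. My first sweep therefore passed over the bar, nudging it by perhaps half a degree. I corrected the height from the images.
- **Bar rotation under load:** The bar turned about 1.6° from first contact. That is a little more than flex at 0.7 N m explains, so I relied on force times lever for the torque.
- **Bystanders:** The calculator matched its first image exactly. The stamp could not be matched in the last top view, so I judged it by eye from the wrist view. The mug I also judged by eye, where it was only partly visible. Neither was touched.

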